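# Make up two painting kits from the dish stock

## Robot

A 6-joint arm with a two-finger parallel gripper is mounted at the origin on the work surface. World frame = base frame: x ahead of the robot, y to its left, z up, the work surface at z = 0. Lengths are in m, angles in degrees, forces in N, time in s.
With the tool pointing down it reaches from about 0.35 to 0.875 m from the base axis. Payload 4.2 kg.
Tool frame: the origin (TCP) lies midway between the tips of the shut fingers; the grasp point (between the pads) lies 19 mm behind it (r.pinch_z is the distance from the TCP to the grasp point, in m); z points along the fingers, y is the line along which they close (so a half turn about z gives the same grasp; the last joint's range is limited). The gripper opens to 87 mm and grips with 3 to 60 N. Pads are 19 mm wide; open, the fingers measure 117 mm over their backs; the gripper's body (75 mm by 190 mm) begins 51 mm behind the grasp point.
Start: joints at [-54.626, 22.042, 0.453, 0, -68.411, -14.817], TCP at [0.219, -0.585, 0.223] pointing down, gripper open.
Joint ranges: [-179.83, 179.83], [-69.29, 118.12], [-61.27, 80.66], [-181.25, 117.63], [-171.15, -9.14], [-177.46, 177.46]. Speed limits (degrees/s): [159.86, 159.86, 180, 180, 180, 180].

## Interface

Orientations are given as a 3x3 rotation matrix whose columns are the frame's x, y, z axes.
In Python, from station import r, imaging, models gives the robot as it stands. The module is installed in compiled form; this text tells all that it offers.
- The arm moves only by the tool apply_moves, never from a script. Its argument "moves" is a list of rows, each a list of 2 entries, a list of its own where there are three numbers: the shift along the tool's x, y, z in m, then the turn about the tool's z in degrees. A call has 1 to 5 rows; each row shifts and turns the commanded pose from where the row before left it, along the tool's axes as they then stand; what a row does not reach is not made up. A row lasts 1/12 s, in which the tool goes at most 41.7 mm and 7.16 degrees, less where a joint would pass 70% of its speed; a pose out of reach is approached as far as the arm can. A call is refused whole if a number of a shift passes 0.0417 or a number of a turn 7.16, either way. A call with a gripper value outside its range is refused whole. "hand" is the finger opening in m, from 0 to 0.087, set as the call begins (left out, the last holds). The fingers move at their own pace and stop on an object; the grip force is fixed at half the most. Time passes only in rows, so rows that do not move let the fingers close. It gives the time, the measured TCP pose, the force, the opening and the grip force at its end, in the units of the state.
- r.sense(): the state, without advancing time (a new reading comes with each control period).
- imaging.capture(name): name is "scene" or "side" or "wrist"; returns a dict with "frame" (480x640x3 uint8, blue, green, red), "intrinsics" (3x3 intrinsics, pixels), "eye" and "orientation" of the camera in the world. Camera axes: x right, y down, z forward; pixel columns grow to the right and rows downward; lengths in m; the calibration is good to about 2 mm. A picture is of the moment at which its call begins. There is no depth.
- r.finish_job(): hands the job in; it is judged then, once.
Trained networks look in a picture, given as the dict that the camera call returned (one of the last four; its "shot" number tells which), for a name from the list of things; names that differ only in an ending like _2 or _b are one class to them, and where a whole thing is asked for, a point or a joint stands for the part that bears it (a point fixed in the world has none). Each returns a list of dicts, best first, with "confidence" (0 to 1); they miss things now and then, are a little off and sometimes report something else, mostly with a low value. They report only what shows in the picture. A call takes as long as a camera call. They do not tell look-alikes from the thing itself.
- models.cut_out(picture, target): "region" (480x640 bool, what is visible of it) and "extent" ([left, top, width, height] as shares, 0 to 1, of the picture: columns of its width, rows of its height, round what is visible of it).
- models.place_of(picture, target): "at" ([column, row] as shares, 0 to 1, of the picture: columns of its width, rows of its height: a listed point, or the origin of a listed thing).
The state is a dict: "time_s": time; "joints": joint angles; "joint_velocities": joint speeds; "effort": joint torques, N m; "tcp_pos": TCP position; "ee_rot": TCP orientation; "wrist_force": force on the tool from outside, world axes, zero at the start; "moment": the same for the moment, N m; "gripper_width": opening from 0.0 (shut) to 1.0 (fully open); "gripper_force": force on a finger pad.
Only numpy, scipy, OpenCV 4.12 (cv2) and the standard library are available. Lean on these libraries where they do the work, as an engineer would, in place of code of your own. Each camera call takes 0.05 s, during which the arm holds its last target. There are 200 camera calls.

## Task

Make up the two painting kits for the next lesson, one thing lying flat in each tray compartment: the yellow paint dish and the eraser in the blue tray, the indigo and the red-brown dishes in the orange tray, with the wooden lid, knob up, centred on the red-brown dish so that it covers the paint. Which compartment of a tray each takes does not matter. Keep the dishes upright, set them down rather than dropping them, and leave the green dish, the white dish and the ink bottle where they stand.

Things in the scene. Friction and masses are not known exactly. Their poses are not given: they have to be found in the camera images.
- yellow_dish: round glazed ceramic paint dish, white with blue spots on its side and filled with a hard yellow paint cake; diameter 60 mm, height 24 mm, flat foot, straight side; 120 g (varies), the rim is the highest part. Origin: centre of the underside, z up when upright; its yaw means nothing
- brown_dish: round glazed ceramic paint dish, white with blue spots on its side and filled with a hard red-brown paint cake; diameter 60 mm, height 24 mm, flat foot, straight side; 120 g (varies), the rim is the highest part. Origin: centre of the underside, z up when upright; its yaw means nothing
- indigo_dish: round glazed ceramic paint dish, white with blue spots on its side and filled with a hard dark indigo (blue-violet) paint cake; diameter 60 mm, height 24 mm, flat foot, straight side; 120 g (varies), the rim is the highest part. Origin: centre of the underside, z up when upright; its yaw means nothing
- eraser: eraser, a white block with a teal sleeve round most of it, lying flat; sizes in mm: 62 long (its x) by 26 wide (its y) by 18 high; 40 g (varies). Origin: centre of the underside, z up
- lid: wooden dish lid lying knob up: flat disc of diameter 68, 5 thick, all in mm, plain underneath, with a darker round knob of diameter 20 standing 18 above the disc (total height 23); 40 g (varies). It just rests on a dish's rim and does not lock. Origin: centre of the disc's underside, z up
- blue_tray: shallow open blue plastic kit tray, fixed to the table; sizes in mm: outside 92 (its x) by 180 (its y) by 14 high, walls and floor 4 thick. One 4 mm divider across the middle, as high as the walls, makes two square compartments, each 84 by 84 inside and 10 deep, centred at y = +44 and y = -44 of the tray (x = 0), their floor 4 above the table. Origin: centre of the tray's underside, z up
- orange_tray: shallow open orange plastic kit tray, fixed to the table; sizes in mm: outside 92 (its x) by 180 (its y) by 14 high, walls and floor 4 thick. One 4 mm divider across the middle, as high as the walls, makes two square compartments, each 84 by 84 inside and 10 deep, centred at y = +44 and y = -44 of the tray (x = 0), their floor 4 above the table. Origin: centre of the tray's underside, z up
- green_dish: round glazed ceramic paint dish, white with blue spots on its side and filled with a hard green paint cake; diameter 60 mm, height 24 mm, flat foot, straight side; 120 g (varies), the rim is the highest part. Origin: centre of the underside, z up when upright; its yaw means nothing. Not part of either kit
- white_dish: round glazed ceramic paint dish, white with blue spots on its side and filled with a hard white paint cake; diameter 60 mm, height 24 mm, flat foot, straight side; 120 g (varies), the rim is the highest part. Origin: centre of the underside, z up when upright; its yaw means nothing. Not part of either kit
- ink_bottle: small black ink bottle with a paper band and a brass cap; diameter 42 mm, height 56 mm. Not part of either kit. Origin: centre of the underside
Mind the look-alikes: they are no part of the job. Leave any pink look-alike of the eraser alone.

How it is judged (in metres and radians):
At the end, for the whole second after the job is handed in: Each tray holds its two things, one flat in each compartment (dishes within 16 mm, eraser 31 mm of its centre; tilt under 0.1 rad); lid on the red-brown dish's rim, knob up, level, within 10 mm of centre; green and white dishes and ink bottle within 30 mm of their start; all at rest (((x of yellow_dish in the frame of blue_tray between -0.016 and 0.016 m and y of yellow_dish in the frame of blue_tray between 0.028 and 0.06 m and z of yellow_dish in the frame of blue_tray between 0.001 and 0.008 m and angle between each of yellow_dish, eraser's own z axis and vertical below 0.1 rad and x of eraser in the frame of blue_tray between -0.031 and 0.031 m and y of eraser in the frame of blue_tray between -0.075 and -0.013 m and z of eraser in the frame of blue_tray between 0.001 and 0.008 m) or (x of yellow_dish in the frame of blue_tray between -0.016 and 0.016 m and y of yellow_dish in the frame of blue_tray between -0.06 and -0.028 m and z of yellow_dish in the frame of blue_tray between 0.001 and 0.008 m and angle between each of yellow_dish, eraser's own z axis and vertical below 0.1 rad and x of eraser in the frame of blue_tray between -0.031 and 0.031 m and y of eraser in the frame of blue_tray between 0.013 and 0.075 m and z of eraser in the frame of blue_tray between 0.001 and 0.008 m)) and ((x of indigo_dish in the frame of orange_tray between -0.016 and 0.016 m and y of indigo_dish in the frame of orange_tray between 0.028 and 0.06 m and z of indigo_dish in the frame of orange_tray between 0.001 and 0.008 m and angle between each of indigo_dish, brown_dish's own z axis and vertical below 0.1 rad and x of brown_dish in the frame of orange_tray between -0.016 and 0.016 m and y of brown_dish in the frame of orange_tray between -0.06 and -0.028 m and z of brown_dish in the frame of orange_tray between 0.001 and 0.008 m) or (x of indigo_dish in the frame of orange_tray between -0.016 and 0.016 m and y of indigo_dish in the frame of orange_tray between -0.06 and -0.028 m and z of indigo_dish in the frame of orange_tray between 0.001 and 0.008 m and angle between each of indigo_dish, brown_dish's own z axis and vertical below 0.1 rad and x of brown_dish in the frame of orange_tray between -0.016 and 0.016 m and y of brown_dish in the frame of orange_tray between 0.028 and 0.06 m and z of brown_dish in the frame of orange_tray between 0.001 and 0.008 m)) and horizontal distance between lid and brown_dish below 0.01 m and z of lid in the frame of brown_dish between 0.021 and 0.028 m and angle between lid's own z axis and vertical below 0.08 rad and linear speed of each of yellow_dish, brown_dish, indigo_dish, eraser, lid below 0.02 m/s and distance of each of green_dish, white_dish, ink_bottle from where it was at the start of the episode below 0.03 m); the robot touches nothing.
It fails at once if the green dish, the white dish or the ink bottle is pushed more than 30 mm from its place (distance of any of green_dish, white_dish, ink_bottle from where it was at the start of the episode above 0.03 m).
It fails at once if a kit's paint dish is tipped more than 40 degrees (angle between any of yellow_dish, brown_dish, indigo_dish's own z axis and vertical above 0.7 rad).
It fails at once if a kit's paint dish is dropped (falls freely faster than 0.7 m/s, a fall of about 25 mm) ((linear speed of yellow_dish above 0.7 m/s and contact force between yellow_dish and anything else below 0.05 N) or (linear speed of brown_dish above 0.7 m/s and contact force between brown_dish and anything else below 0.05 N) or (linear speed of indigo_dish above 0.7 m/s and contact force between indigo_dish and anything else below 0.05 N)).
It also fails if it takes over 115 s, if anything falls off the work surface, if the arm or the gripper's body presses on something with over 40 N, if the wrist force passes 120 N, or if a joint passes its speed limit or range.

## Working session

There is one attempt and no reset: what is moved stays moved. The work goes in short steps, Python scripts to look and compute and a tool call to move; the robot and the scene stay as the last step left them, time stands still between calls to the robot, and variables do not carry over. Pictures are saved under pics/ and viewed, at most 14 in all, crops included, and the job is handed in when it is done.

Besides the shell and the picture viewer there is one more tool, called after "Call:" as name(argument=value, ...), one argument or row to a line, values as JSON. apply_moves: Moves the arm, as the interface text tells. Its arguments: {"type":"object","properties":{"moves":{"type":"array"},"hand":{"type":"number"}},"required":["moves"]}

```bash
mkdir -p pics; cat > h.py <<'E'
import numpy as np, cv2
from station import r, imaging, models
def ray(c,u,v,z):
    K=np.array(c["intrinsics"]);R=np.array(c["orientation"]);e=np.array(c["eye"])
    d=R@np.linalg.inv(K)@np.array([u,v,1.]);return e+d*(z-e[2])/d[2]
def proj(c,p):
    q=np.array(c["intrinsics"])@(np.array(c["orientation"]).T@(np.array(p)-np.array(c["eye"])));return q[:2]/q[2]
E
python3 - <<'E'
from h import *
a=imaging.capture("scene");b=imaging.capture("side");w=imaging.capture("wrist")
for n,c in zip("sdw",(a,b,w)):
    cv2.imwrite(f"pics/{n}0.png",c["frame"]);print(n,np.round(c["eye"],3),np.round(c["orientation"],2).tolist())
s=r.sense();print(s["tcp_pos"],np.round(s["ee_rot"],3).tolist(),r.pinch_z)
Z=dict(yellow_dish=0,brown_dish=0,indigo_dish=0,eraser=0,lid=0,blue_tray=0,orange_tray=0,green_dish=0,white_dish=0,ink_bottle=0)
for n in Z:
    for k,c in (("s",a),("d",b)):
        for q in models.place_of(c,n)[:3]:
            u,v=q["at"][0]*640,q["at"][1]*480
            print(n,k,round(q["confidence"],2),round(u),round(v),np.round(ray(c,u,v,0)[:2],3))
E
```

```text
s [ 1.089 -0.011  0.687] [[0.06, 0.76, -0.65], [1.0, -0.05, 0.03], [-0.02, -0.65, -0.76]]
d [-0.018  0.549  0.672] [[-0.73, -0.43, 0.54], [-0.69, 0.47, -0.55], [-0.02, -0.77, -0.64]]
w [ 0.151 -0.611  0.385] [[-0.35, 0.9, 0.25], [0.94, 0.34, 0.1], [0.0, 0.27, -0.96]]
[ 0.21931622 -0.58479599  0.2217551 ] [[-0.936, -0.351, -0.001], [-0.351, 0.936, 0.001], [0.0, 0.002, -1.0]] 0.0187
yellow_dish s 0.59 256 278 [ 0.585 -0.104]
yellow_dish d 0.82 345 204 [ 0.575 -0.107]
brown_dish s 0.56 369 322 [0.698 0.102]
brown_dish s 0.44 255 277 [ 0.583 -0.105]
brown_dish d 0.68 237 226 [0.69  0.103]
indigo_dish s 0.56 257 230 [ 0.46  -0.103]
indigo_dish s 0.45 255 278 [ 0.586 -0.105]
indigo_dish d 0.77 385 226 [ 0.462 -0.107]
eraser s 0.65 310 230 [0.469 0.01 ]
eraser s 0.59 299 196 [ 0.36  -0.011]
eraser d 0.91 346 253 [0.464 0.011]
eraser d 0.59 397 272 [ 0.359 -0.017]
lid s 0.88 316 268 [0.57  0.016]
lid d 0.82 306 231 [0.57  0.016]
lid d 0.74 316 183 [ 0.678 -0.12 ]
blue_tray s 0.8 141 250 [ 0.499 -0.342]
blue_tray d 0.57 436 173 [ 0.494 -0.345]
orange_tray s 0.64 462 247 [0.538 0.316]
orange_tray d 0.65 198 327 [0.528 0.316]
green_dish s 0.77 364 275 [0.593 0.109]
green_dish s 0.32 464 243 [0.526 0.324]
green_dish d 0.95 271 247 [0.588 0.098]
white_dish s 0.78 359 226 [0.465 0.114]
white_dish d 0.94 309 279 [0.468 0.111]
ink_bottle d 0.83 315 181 [ 0.684 -0.124]
```

View pics/s0.png

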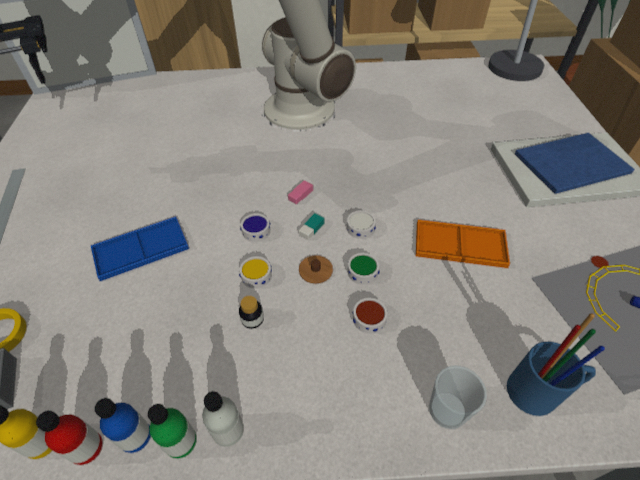

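View pics/d0.png

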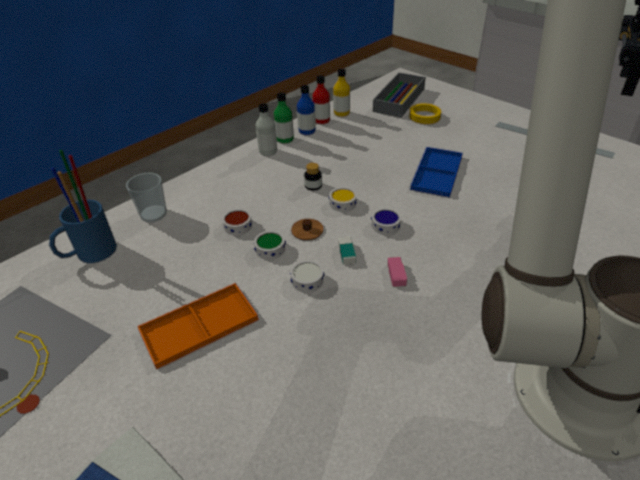

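The scene shows five dishes: indigo (255,226), yellow (256,271), white (361,223), green (364,267) and red-brown (369,315). The lid is at (316,268) and the ink bottle at (250,313). The blue tray is at (140,248) and the orange tray at (462,243).

These could be mistaken for what I want:
- **Eraser:** teal-sleeved block at (311,225), against the pink one at (300,191). I choose the teal one.
- **Indigo dish:** the blue objects nearby are not dishes.
- **Red-brown dish:** (369,315) is the only red one.

Next I'll fit the poses and check the choice in a crop.

```bash
cat >> h.py <<'E'
from scipy.optimize import minimize
def cyl(d,z0,z1,n=40):
    t=np.linspace(0,2*np.pi,n,endpoint=False);return np.array([[d/2*np.cos(a),d/2*np.sin(a),z] for z in (z0,z1) for a in t])
def box(x,y,z):return np.array([[sx*x/2,sy*y/2,q] for sx in(1,-1) for sy in(1,-1) for q in(0,z)])
SH={"dish":cyl(.06,0,.024),"eraser":box(.062,.026,.018),"tray":box(.092,.18,.014),"lid":cyl(.068,0,.005),"bottle":cyl(.042,0,.04)}
def sil(c,pts,p):
    a=p[2];R=np.array([[np.cos(a),-np.sin(a),0],[np.sin(a),np.cos(a),0],[0,0,1]])
    P=pts@R.T+[p[0],p[1],p[3] if len(p)>3 else 0]
    uv=np.array([proj(c,q) for q in P]);h=cv2.convexHull((uv*1).astype(np.float32))
    m=np.zeros((480*2,640*2),np.uint8);cv2.fillConvexPoly(m,np.round(h*2*16+8).astype(np.int32),255,shift=4);return m>0
def fit(cs,name,near,yaws=(0,),z=0.):
    pts=SH[name.split("_")[-1]];M=[]
    for c in cs:
        best=None
        for q in models.cut_out(c,name):
            ys,xs=np.nonzero(q["region"])
            if len(xs)<20: continue
            g=ray(c,xs.mean(),ys.mean(),z+.01)[:2]
            if np.hypot(*(g-near))<.05: best=q["region"];break
        if best is not None: M.append((c,np.kron(best,np.ones((2,2),bool))))
    out=None
    def f(p):
        p=[p[0]/1000+near[0],p[1]/1000+near[1],p[2]/50,z];t=0
        for c,m in M:
            s=sil(c,pts,p);t+=1-(s&m).sum()/(s|m).sum()
        return t/max(1,len(M))
    for y in yaws:
        o=minimize(f,[0,0,y*50],method="Nelder-Mead",options=dict(initial_simplex=np.array([[0,0,y*50],[12,0,y*50],[0,12,y*50],[4,4,y*50+12]]),maxiter=120))
        if out is None or o.fun<out[0]: out=(o.fun,near[0]+o.x[0]/1000,near[1]+o.x[1]/1000,np.degrees(o.x[2]/50),len(M))
    return out
E
python3 - <<'E'
from h import *
a=imaging.capture("scene");b=imaging.capture("side")
N=dict(yellow_dish=(.58,-.105),brown_dish=(.694,.102),indigo_dish=(.461,-.105),eraser=(.466,.01),lid=(.57,.016),blue_tray=(.497,-.343),orange_tray=(.533,.316),green_dish=(.59,.104),white_dish=(.466,.112),ink_bottle=(.68,-.122))
for n,p in N.items():
    y=(-.8,0,.8,1.57) if n=="eraser" else (-.3,.3) if "tray" in n else (0,)
    for cs in ([a,b],) if "ink" in n else ([a,b],[a],[b]): print(n,np.round(fit(cs,n,np.array(p),y),3))
f=cv2.resize(a["frame"][170:340,200:420],None,fx=3,fy=3,interpolation=cv2.INTER_CUBIC);cv2.imwrite("pics/crop.png",f)
E
```

```text
yellow_dish [ 0.051  0.579 -0.103  8.899  2.   ]
yellow_dish [ 0.048  0.579 -0.103  3.383  1.   ]
yellow_dish [ 0.046  0.578 -0.103  9.481  1.   ]
brown_dish [0.038 0.69  0.103 1.959 2.   ]
brown_dish [ 0.03   0.69   0.103 12.361  1.   ]
brown_dish [0.045 0.69  0.103 4.191 1.   ]
indigo_dish [ 0.044  0.461 -0.107  8.706  2.   ]
indigo_dish [ 0.05   0.461 -0.107  2.793  1.   ]
indigo_dish [ 0.035  0.461 -0.108 11.558  1.   ]
eraser [8.40000e-02 4.64000e-01 1.20000e-02 1.40683e+02 2.00000e+00]
eraser [6.50000e-02 4.64000e-01 1.20000e-02 1.41457e+02 1.00000e+00]
eraser [ 9.9000e-02  4.6500e-01  1.2000e-02 -3.7667e+01  1.0000e+00]
lid [0.06  0.572 0.014 0.281 2.   ]
lid [0.045 0.572 0.014 5.462 1.   ]
lid [0.072 0.573 0.014 6.392 1.   ]
blue_tray [ 0.034  0.494 -0.344 23.505  2.   ]
blue_tray [ 0.034  0.494 -0.344 23.507  1.   ]
blue_tray [ 0.029  0.495 -0.345 23.617  1.   ]
orange_tray [  0.031   0.529   0.314 -13.797   2.   ]
orange_tray [  0.031   0.529   0.314 -13.636   1.   ]
orange_tray [  0.028   0.529   0.313 -13.831   1.   ]
green_dish [0.049 0.585 0.106 5.195 2.   ]
green_dish [0.045 0.586 0.106 4.    1.   ]
green_dish [0.049 0.585 0.105 3.181 1.   ]
white_dish [0.049 0.468 0.117 9.192 2.   ]
white_dish [0.04  0.468 0.117 8.883 1.   ]
white_dish [ 0.056  0.469  0.116 13.119  1.   ]
ink_bottle [ 0.131  0.674 -0.107  2.873  2.   ]
```

View pics/crop.png

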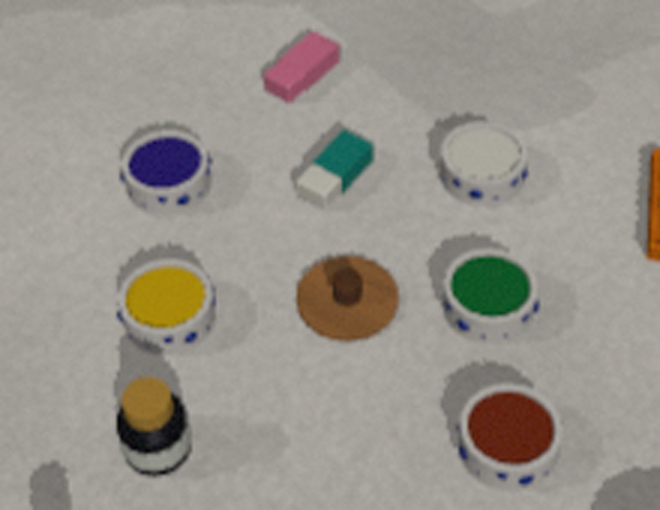

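The crop confirms it: the teal-sleeved eraser is at crop (335,165) and the pink look-alike at (303,65). The yellow, indigo and red-brown dishes and the lid are clearly identified, and the two cameras agree within 1 mm. I'll plan the first reach.

```bash
cat >> h.py <<'E'
def plan(wps,step=.04):
    """wps: (x,y,z,phi deg or None); phi = world angle of the finger line"""
    s=r.sense();p=np.array(s["tcp_pos"]);R=np.array(s["ee_rot"]);ph=np.degrees(np.arctan2(R[1,1],R[0,1]));tgt=ph;rows=[]
    print("now",np.round(p,4),"phi",round(ph,1),"R33",round(R[2,2],4),"w",s["gripper_width"],"f",s["gripper_force"],"t",s["time_s"])
    for x,y,z,f in wps:
        t=np.array([x,y,z]);
        d=0 if f is None else (f-ph+90)%180-90
        n=max(1,int(np.ceil(np.linalg.norm(t-p)/step)),int(np.ceil(abs(d)/7-1e-2)))
        f=ph+d
        for i in range(n):
            k=n-i;a=np.radians(ph);Y=np.array([np.cos(a),np.sin(a),0]);Z=np.array([0,0,-1.]);X=np.cross(Y,Z)
            v=(t-p)/k;m=np.round([v@X,v@Y,v@Z],3);q=round(-(f-ph)/k,1)
            p=p+m[0]*X+m[1]*Y+m[2]*Z;ph-=q;rows.append([m.tolist(),q])
        rows.append("--")
    print(str(rows).replace(" ","").replace("],[[","],\n[["))
E
python3 -c "
from h import *
plan([(.579,-.103,.10,68.5),(.579,-.103,.04,68.5),(.579,-.103,.011,68.5)])"
```

```text
now [ 0.2195 -0.5852  0.2225] phi 110.6 R33 -1.0 w 1.00100204950439 f 0.0 t 3.15
[[[-0.032,0.02,0.008],np.float64(2.6)],
[[-0.031,0.022,0.008],np.float64(2.6)],
[[-0.03,0.023,0.008],np.float64(2.6)],
[[-0.028,0.024,0.008],np.float64(2.6)],
[[-0.027,0.026,0.008],np.float64(2.6)],
[[-0.026,0.027,0.008],np.float64(2.6)],
[[-0.025,0.028,0.007],np.float64(2.6)],
[[-0.024,0.029,0.008],np.float64(2.7)],
[[-0.022,0.03,0.007],np.float64(2.6)],
[[-0.021,0.031,0.008],np.float64(2.7)],
[[-0.019,0.032,0.007],np.float64(2.6)],
[[-0.018,0.033,0.008],np.float64(2.7)],
[[-0.016,0.034,0.007],np.float64(2.6)],
[[-0.015,0.035,0.008],np.float64(2.7)],
[[-0.013,0.036,0.007],np.float64(2.6)],
[[-0.012,0.036,0.008],np.float64(2.7)],'--',[[0.0,-0.0,0.03],np.float64(-0.0)],
[[0.0,-0.0,0.03],np.float64(-0.0)],'--',[[0.0,-0.0,0.029],np.float64(-0.0)],'--']
```

Call:
apply_moves(
  moves=[
    [[-0.032, 0.02, 0.008], 2.6],
    [[-0.031, 0.022, 0.008], 2.6],
    [[-0.03, 0.023, 0.008], 2.6],
    [[-0.028, 0.024, 0.008], 2.6],
    [[-0.027, 0.026, 0.008], 2.6],
  ],
  hand=0.087,
)

```text
time_s: 3.57
tcp_pos: [0.3327, -0.4334, 0.1824]
ee_rot: [[-0.992, -0.129, 0.0], [-0.129, 0.992, -0.0], [-0.0, -0.001, -1.0]]
wrist_force: [0.1, -0.1, 0.4]
gripper_width: 1.002
gripper_force: 0.0
```

Call:
apply_moves(
  moves=[
    [[-0.026, 0.027, 0.008], 2.6],
    [[-0.025, 0.028, 0.007], 2.6],
    [[-0.024, 0.029, 0.008], 2.7],
    [[-0.022, 0.03, 0.007], 2.6],
    [[-0.021, 0.031, 0.008], 2.7],
  ],
)

```text
time_s: 3.98
tcp_pos: [0.4452, -0.2832, 0.1447]
ee_rot: [[-0.995, 0.1, 0.001], [0.1, 0.995, -0.0], [-0.001, -0.0, -1.0]]
wrist_force: [-0.1, -0.4, -0.4]
gripper_width: 0.998
gripper_force: 0.0
```

Call:
apply_moves(
  moves=[
    [[-0.019, 0.032, 0.007], 2.6],
    [[-0.018, 0.033, 0.008], 2.7],
    [[-0.016, 0.034, 0.007], 2.6],
    [[-0.015, 0.035, 0.008], 2.7],
    [[-0.013, 0.036, 0.007], 2.6],
  ],
)

```text
time_s: 4.4
tcp_pos: [0.5573, -0.1312, 0.1073]
ee_rot: [[-0.946, 0.325, 0.0], [0.325, 0.946, -0.0], [-0.0, 0.0, -1.0]]
wrist_force: [0.4, -0.1, 0.6]
gripper_width: 1.001
gripper_force: 0.0
```

Call:
apply_moves(
  moves=[
    [[-0.012, 0.036, 0.008], 2.7],
    [[0, 0, 0], 0],
    [[0, 0, 0], 0],
  ],
)

```text
time_s: 4.65
tcp_pos: [0.58, -0.1009, 0.0987]
ee_rot: [[-0.931, 0.364, -0.001], [0.364, 0.931, -0.0], [0.001, -0.001, -1.0]]
wrist_force: [-0.8, 0.5, 0.5]
gripper_width: 0.999
gripper_force: 0.0
```

```bash
sed -i 's/q=round(-(f-ph)\/k,1)/q=float(round(-(f-ph)\/k,1))+0./' h.py; python3 -c "
from h import *
plan([(.579,-.103,.04,68.5),(.579,-.103,.011,68.5)])
w=imaging.capture('wrist');print(np.round(w['eye'],3))
print(fit([w],'yellow_dish',np.array([.579,-.103])),fit([w],'ink_bottle',np.array([.68,-.107])))
cv2.imwrite('pics/w1.png',w['frame'])"
```

```text
now [ 0.58   -0.1009  0.0987] phi 68.6 R33 -1.0 w 0.9988956228856936 f 0.0 t 4.65
[[[0.0,-0.001,0.029],0.1],
[[0.0,-0.001,0.03],0.0],'--',[[0.0,-0.0,0.029],0.0],'--']
[ 0.512 -0.074  0.262]
(np.float64(0.02491955666785839), np.float64(0.5797202256775209), np.float64(-0.10571577570114424), np.float64(0.8139750636656927), 1) (np.float64(0.5288873649922853), np.float64(0.670876773360038), np.float64(-0.10857966726805343), np.float64(7.395847869527086), 1)
```

View pics/w1.png

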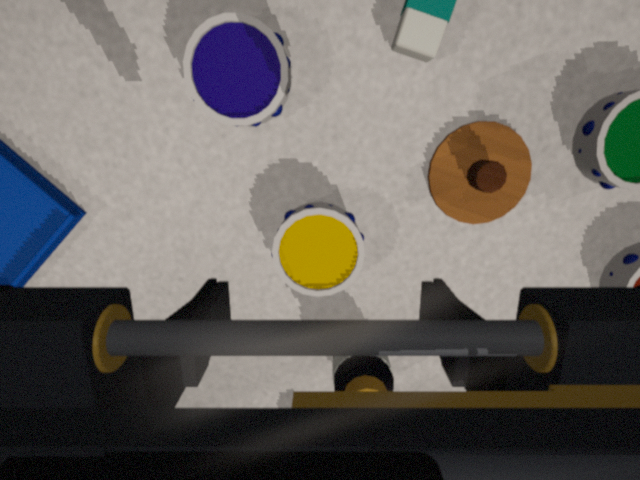

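The wrist view shows the yellow dish at (318,250), well between the open fingers' column span, with the ink bottle at (363,375) clear of the finger line. I'll descend and grip.

Call:
apply_moves(
  moves=[
    [[0, -0.003, 0.03], 0],
    [[0, 0, 0.03], 0],
    [[0, 0, 0.02], 0],
    [[0, 0, 0.014], 0],
    [[0, 0, 0], 0],
  ],
)

```text
time_s: 5.22
tcp_pos: [0.5751, -0.1069, 0.0029]
ee_rot: [[-0.929, 0.37, -0.006], [0.37, 0.929, -0.0], [0.006, -0.002, -1.0]]
wrist_force: [-0.5, 0.3, 0.9]
gripper_width: 0.996
gripper_force: 0.0
```

Call:
apply_moves(
  moves=[
    [[0, 0, 0], 0],
    [[0, 0, 0], 0],
    [[0, 0, 0], 0],
    [[0, 0, 0], 0],
    [[0, 0, 0], 0],
  ],
  hand=0.05,
)

```text
time_s: 5.63
tcp_pos: [0.5788, -0.1055, 0.0066]
ee_rot: [[-0.93, 0.367, 0.002], [0.367, 0.93, 0.0], [-0.002, 0.001, -1.0]]
wrist_force: [-0.1, -0.6, 0.9]
gripper_width: 0.707
gripper_force: 0.0
```

Call:
apply_moves(
  moves=[
    [[0, 0, 0], 0],
    [[0, 0, -0.005], 0],
    [[0, 0, -0.01], 0],
  ],
)

```text
time_s: 5.88
tcp_pos: [0.5769, -0.1054, 0.0199]
ee_rot: [[-0.93, 0.367, -0.003], [0.367, 0.93, 0.0], [0.003, -0.001, -1.0]]
wrist_force: [0.0, -0.1, -1.1]
gripper_width: 0.68
gripper_force: 30.0
```

```bash
python3 -c "
from h import *
plan([(.577,-.106,.08,None),(.476,-.304,.08,68.5),(.476,-.304,.03,68.5)])"
```

```text
now [ 0.5769 -0.1054  0.0199] phi 68.4 R33 -1.0 w 0.6801423944228803 f 29.999423325061798 t 5.8833
[[[-0.0,-0.0,-0.03],0.0],
[[-0.0,-0.001,-0.03],0.0],'--',[[0.003,-0.037,-0.0],0.0],
[[0.004,-0.037,-0.0],0.0],
[[0.003,-0.037,-0.0],0.0],
[[0.004,-0.037,-0.0],0.0],
[[0.003,-0.036,-0.0],0.0],
[[0.004,-0.037,-0.0],-0.1],'--',[[-0.0,0.0,0.025],0.0],
[[-0.0,0.0,0.025],0.0],'--']
```

Call:
apply_moves(
  moves=[
    [[0, 0, -0.03], 0],
    [[0, 0, -0.03], 0],
    [[0.003, -0.037, 0], 0],
    [[0.004, -0.037, 0], 0],
    [[0.003, -0.037, 0], 0],
  ],
)

```text
time_s: 6.3
tcp_pos: [0.5278, -0.2054, 0.0821]
ee_rot: [[-0.931, 0.365, 0.002], [0.365, 0.931, 0.0], [-0.002, 0.001, -1.0]]
wrist_force: [0.1, -0.9, -2.6]
gripper_width: 0.681
gripper_force: 30.0
```

Call:
apply_moves(
  moves=[
    [[0.004, -0.037, 0], 0],
    [[0.003, -0.037, 0], 0],
    [[0.004, -0.037, 0], 0],
    [[0, 0, 0], 0],
    [[0, 0, 0], 0],
  ],
)

```text
time_s: 6.72
tcp_pos: [0.476, -0.3058, 0.0811]
ee_rot: [[-0.929, 0.371, 0.0], [0.371, 0.929, -0.0], [-0.0, 0.0, -1.0]]
wrist_force: [-0.0, 0.1, -0.3]
gripper_width: 0.68
gripper_force: 30.0
```

Call:
apply_moves(
  moves=[
    [[0, 0, 0.025], 0],
    [[0, 0, 0.024], 0],
    [[0, 0, 0], 0],
    [[0, 0, 0], 0],
  ],
)

```text
time_s: 7.05
tcp_pos: [0.4769, -0.3032, 0.0311]
ee_rot: [[-0.931, 0.366, -0.003], [0.366, 0.931, 0.001], [0.003, -0.0, -1.0]]
wrist_force: [1.2, -0.6, -1.2]
gripper_width: 0.681
gripper_force: 30.0
```

```bash
python3 -c "
from h import *
a=imaging.capture('scene');b=imaging.capture('side')
S=[r.sense()['tcp_pos']]
print(S)
print(fit([a,b],'blue_tray',np.array([.494,-.344]),(.3,)))
for c in(a,b):print(fit([c],'yellow_dish',np.array([.476,-.304]),z=.026))
f=cv2.resize(a['frame'][180:300,70:230],None,fx=4,fy=4);cv2.imwrite('pics/c2.png',f)"
```

```text
[array([ 0.47861558, -0.30402576,  0.03290799])]
(np.float64(0.3675805044688107), np.float64(0.49443339305941764), np.float64(-0.34450937954029587), np.float64(23.653536981779148), 2)
(np.float64(0.36283185840707965), np.float64(0.48068211048686127), np.float64(-0.30370689461162553), np.float64(5.841034478015342), 1)
(np.float64(0.25), np.float64(0.4768320697632673), np.float64(-0.3039697354372964), np.float64(9.309822017698858), 1)
```

View pics/c2.png

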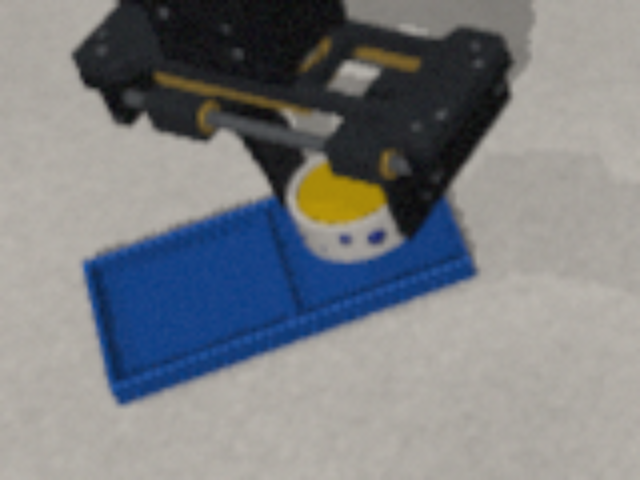

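The yellow dish hangs centred over the near compartment (crop 340,200). I'll lower gently while watching the force.

Call:
apply_moves(
  moves=[
    [[0, 0, 0.01], 0],
    [[0, 0, 0.007], 0],
    [[0, 0, 0], 0],
    [[0, 0, 0], 0],
  ],
)

```text
time_s: 7.68
tcp_pos: [0.4764, -0.3041, 0.0136]
ee_rot: [[-0.93, 0.367, -0.002], [0.367, 0.93, 0.001], [0.002, -0.0, -1.0]]
wrist_force: [-1.0, -0.9, -1.5]
gripper_width: 0.682
gripper_force: 30.0
```

Call:
apply_moves(
  moves=[
    [[0, 0, 0.003], 0],
    [[0, 0, 0], 0],
    [[0, 0, 0], 0],
  ],
)

```text
time_s: 7.93
tcp_pos: [0.4771, -0.3043, 0.0114]
ee_rot: [[-0.93, 0.367, -0.0], [0.367, 0.93, 0.0], [0.0, -0.0, -1.0]]
wrist_force: [0.2, 0.7, -1.2]
gripper_width: 0.68
gripper_force: 30.0
```

Call:
apply_moves(
  moves=[
    [[0, 0, 0.001], 0],
    [[0, 0, 0], 0],
    [[0, 0, 0], 0],
  ],
)

```text
time_s: 8.18
tcp_pos: [0.4772, -0.3043, 0.0107]
ee_rot: [[-0.93, 0.367, 0.0], [0.367, 0.93, -0.0], [-0.0, 0.0, -1.0]]
wrist_force: [0.0, 0.2, -1.8]
gripper_width: 0.68
gripper_force: 30.0
```

Call:
apply_moves(
  moves=[
    [[0, 0, 0.001], 0],
    [[0, 0, 0], 0],
    [[0, 0, 0], 0],
  ],
)

```text
time_s: 8.43
tcp_pos: [0.4772, -0.3043, 0.0106]
ee_rot: [[-0.93, 0.367, 0.0], [0.367, 0.93, -0.0], [-0.0, -0.0, -1.0]]
wrist_force: [-1.0, 1.8, 4.7]
gripper_width: 0.686
gripper_force: 30.0
```

Call:
apply_moves(
  moves=[
    [[0, 0, 0.001], 0],
    [[0, 0, 0], 0],
    [[0, 0, 0], 0],
  ],
)

```text
time_s: 8.68
tcp_pos: [0.4772, -0.3043, 0.0105]
ee_rot: [[-0.93, 0.367, 0.0], [0.367, 0.93, -0.0], [-0.001, -0.0, -1.0]]
wrist_force: [-3.1, 2.1, 10.2]
gripper_width: 0.683
gripper_force: 30.0
```

Call:
apply_moves(
  moves=[
    [[0, 0, -0.001], 0],
    [[0, 0, 0], 0],
    [[0, 0, 0], 0],
    [[0, 0, 0], 0],
  ],
  hand=0.066,
)

```text
time_s: 9.02
tcp_pos: [0.4771, -0.3042, 0.0093]
ee_rot: [[-0.93, 0.367, -0.0], [0.367, 0.93, 0.0], [0.0, -0.0, -1.0]]
wrist_force: [0.4, -0.8, -0.1]
gripper_width: 0.751
gripper_force: 0.0
```

Call:
apply_moves(
  moves=[
    [[0, 0, -0.008], 0],
    [[0, 0, -0.02], 0],
    [[0, 0, -0.035], 0],
    [[0, 0, -0.035], 0],
    [[0, 0, 0], 0],
  ],
)

```text
time_s: 9.43
tcp_pos: [0.4816, -0.3064, 0.1152]
ee_rot: [[-0.931, 0.365, 0.013], [0.365, 0.931, -0.006], [-0.014, -0.001, -1.0]]
wrist_force: [0.3, -0.7, 0.2]
gripper_width: 0.759
gripper_force: 0.0
```

```bash
python3 -c "
from h import *
plan([(.464,.012,.09,52),(.464,.012,.04,None),(.464,.012,.007,None)])"
```

```text
now [ 0.4816 -0.3064  0.1152] phi 68.6 R33 -0.9999 w 0.7587281375407404 f 0.0 t 9.4333
[[[0.017,0.036,0.003],2.1],
[[0.018,0.036,0.003],2.1],
[[0.019,0.035,0.003],2.1],
[[0.02,0.034,0.003],2.1],
[[0.022,0.033,0.003],2.0],
[[0.023,0.033,0.003],2.1],
[[0.024,0.032,0.004],2.0],
[[0.025,0.031,0.003],2.1],'--',[[-0.0,-0.0,0.025],0.0],
[[-0.0,-0.0,0.025],0.0],'--',[[-0.0,-0.0,0.033],0.0],'--']
```

Call:
apply_moves(
  moves=[
    [[0.017, 0.036, 0.002], 2.1],
    [[0.018, 0.036, 0.002], 2.1],
    [[0.019, 0.035, 0.002], 2.1],
    [[0.02, 0.034, 0.002], 2.1],
    [[0.022, 0.033, 0.002], 2.0],
  ],
  hand=0.06,
)

```text
time_s: 9.85
tcp_pos: [0.4661, -0.104, 0.0979]
ee_rot: [[-0.847, 0.531, 0.001], [0.531, 0.847, -0.0], [-0.001, 0.001, -1.0]]
wrist_force: [1.1, 0.7, 0.4]
gripper_width: 0.692
gripper_force: 0.0
```

Call:
apply_moves(
  moves=[
    [[0.023, 0.033, 0.002], 2.1],
    [[0.024, 0.032, 0.002], 2.0],
    [[0.025, 0.031, 0.003], 2.1],
    [[0, 0, 0], 0],
    [[0, 0, 0], 0],
  ],
)

```text
time_s: 10.27
tcp_pos: [0.4603, 0.0164, 0.0909]
ee_rot: [[-0.789, 0.614, 0.001], [0.614, 0.789, 0.0], [-0.0, 0.001, -1.0]]
wrist_force: [0.2, -0.7, 0.3]
gripper_width: 0.689
gripper_force: 0.0
```

```bash
python3 -c "
from h import *
plan([(.464,.012,.04,52),(.464,.012,.007,None)])
w=imaging.capture('wrist');print(r.sense()['tcp_pos'])
print(np.round(fit([w],'eraser',np.array([.464,.012]),(-.65,)),4))
b=imaging.capture('side');a=imaging.capture('scene')
print(np.round(fit([a],'yellow_dish',np.array([.476,-.304]),z=.004),4))
print(np.round(fit([b],'yellow_dish',np.array([.476,-.304]),z=.004),4))
"
```

```text
now [0.4603 0.0164 0.0909] phi 52.1 R33 -1.0 w 0.6890188767386297 f 0.0 t 10.2667
[[[-0.003,-0.001,0.025],0.1],
[[-0.003,-0.0,0.026],0.0],'--',[[0.0,-0.0,0.033],0.0],'--']
[0.46016524 0.01511966 0.09078255]
[ 4.52000e-02  4.63800e-01  9.80000e-03 -3.83351e+01  1.00000e+00]
[ 0.0541  0.477  -0.3014  3.9921  1.    ]
[ 0.1038  0.4783 -0.3033 -1.1973  1.    ]
```

Call:
apply_moves(
  moves=[
    [[-0.003, -0.001, 0.025], 0],
    [[-0.003, 0, 0.025], 0],
    [[0, 0, 0.02], 0],
    [[0, 0, 0.015], 0],
    [[0, 0, 0], 0],
  ],
)

```text
time_s: 10.98
tcp_pos: [0.4621, 0.008, 0.0029]
ee_rot: [[-0.785, 0.62, -0.006], [0.62, 0.785, -0.002], [0.004, -0.006, -1.0]]
wrist_force: [-1.0, -0.5, -0.1]
gripper_width: 0.691
gripper_force: 0.0
```

Call:
apply_moves(
  moves=[
    [[0, 0, 0], 0],
    [[0, 0, 0], 0],
    [[0, 0, 0], 0],
    [[0, 0, 0], 0],
    [[0, 0, 0], 0],
  ],
  hand=0.018,
)

```text
time_s: 11.4
tcp_pos: [0.4648, 0.01, 0.0064]
ee_rot: [[-0.786, 0.618, 0.002], [0.618, 0.786, 0.001], [-0.001, 0.002, -1.0]]
wrist_force: [-0.3, 1.0, -0.1]
gripper_width: 0.399
gripper_force: 0.0
```

Call:
apply_moves(
  moves=[
    [[0, 0, 0], 0],
    [[0, 0, 0], 0],
    [[0, 0, 0], 0],
    [[0, 0, 0], 0],
  ],
)

```text
time_s: 11.73
tcp_pos: [0.4645, 0.01, 0.0061]
ee_rot: [[-0.787, 0.617, 0.001], [0.617, 0.787, 0.0], [-0.0, 0.001, -1.0]]
wrist_force: [-1.3, 0.2, 5.6]
gripper_width: 0.295
gripper_force: 30.0
```

```bash
python3 -c "
from h import *
plan([(.4645,.01,.08,None),(.512,-.384,.08,None)])"
```

```text
now [0.4645 0.01   0.0061] phi 51.9 R33 -1.0 w 0.29470729462066714 f 30.001487731933594 t 11.7333
[[[0.0,-0.0,-0.037],0.0],
[[0.0,-0.0,-0.037],0.0],'--',[[-0.028,-0.028,0.0],0.0],
[[-0.028,-0.028,0.0],0.0],
[[-0.028,-0.028,0.0],0.0],
[[-0.028,-0.028,0.0],0.0],
[[-0.028,-0.028,0.0],0.0],
[[-0.028,-0.028,0.0],0.0],
[[-0.028,-0.028,0.0],0.0],
[[-0.028,-0.028,0.0],0.0],
[[-0.028,-0.028,0.0],0.0],
[[-0.029,-0.029,0.0],0.0],'--']
```

Call:
apply_moves(
  moves=[
    [[0, 0, -0.037], 0],
    [[0, 0, -0.037], 0],
    [[-0.028, -0.028, 0], 0],
    [[-0.028, -0.028, 0], 0],
    [[-0.028, -0.028, 0], 0],
  ],
)

```text
time_s: 12.15
tcp_pos: [0.4789, -0.1086, 0.0804]
ee_rot: [[-0.788, 0.616, 0.002], [0.616, 0.788, 0.0], [-0.001, 0.002, -1.0]]
wrist_force: [0.7, 0.4, -0.6]
gripper_width: 0.295
gripper_force: 30.0
```

Call:
apply_moves(
  moves=[
    [[-0.028, -0.028, 0], 0],
    [[-0.028, -0.028, 0], 0],
    [[-0.028, -0.028, 0], 0],
    [[-0.028, -0.028, 0], 0],
    [[-0.028, -0.028, 0], 0],
  ],
)

```text
time_s: 12.57
tcp_pos: [0.5017, -0.3065, 0.0791]
ee_rot: [[-0.786, 0.618, -0.001], [0.618, 0.786, 0.0], [0.001, -0.0, -1.0]]
wrist_force: [1.7, 0.4, -0.9]
gripper_width: 0.293
gripper_force: 30.0
```

Call:
apply_moves(
  moves=[
    [[-0.028, -0.028, 0], 0],
    [[-0.029, -0.029, 0], 0],
    [[0, 0, 0], 0],
    [[0, 0, 0], 0],
    [[0, 0, 0], 0],
  ],
)

```text
time_s: 12.98
tcp_pos: [0.5109, -0.3843, 0.0785]
ee_rot: [[-0.786, 0.618, -0.002], [0.618, 0.786, 0.001], [0.002, -0.0, -1.0]]
wrist_force: [0.3, 0.7, -0.3]
gripper_width: 0.293
gripper_force: 30.0
```

Call:
apply_moves(
  moves=[
    [[0, 0, 0.03], 0],
    [[0, 0, 0.025], 0],
    [[0, 0, 0.008], 0],
    [[0, 0, 0], 0],
    [[0, 0, 0], 0],
  ],
)

```text
time_s: 13.4
tcp_pos: [0.5122, -0.384, 0.0171]
ee_rot: [[-0.788, 0.616, -0.0], [0.616, 0.788, -0.0], [-0.0, -0.0, -1.0]]
wrist_force: [0.9, -0.2, 0.2]
gripper_width: 0.291
gripper_force: 30.0
```

Call:
apply_moves(
  moves=[
    [[0, 0, 0.005], 0],
    [[0, 0, 0.002], 0],
    [[0, 0, 0], 0],
    [[0, 0, 0], 0],
  ],
)

```text
time_s: 13.73
tcp_pos: [0.512, -0.3848, 0.0102]
ee_rot: [[-0.787, 0.618, 0.001], [0.618, 0.787, -0.001], [-0.001, 0.0, -1.0]]
wrist_force: [-0.2, 0.1, -1.2]
gripper_width: 0.296
gripper_force: 30.0
```

Call:
apply_moves(
  moves=[
    [[0, 0, 0], 0],
    [[0, 0, 0], 0],
    [[0, 0, 0], 0],
    [[0, 0, 0], 0],
  ],
  hand=0.045,
)

```text
time_s: 14.07
tcp_pos: [0.5118, -0.3848, 0.0097]
ee_rot: [[-0.786, 0.618, 0.0], [0.618, 0.786, -0.0], [-0.0, 0.0, -1.0]]
wrist_force: [-0.9, 0.1, 0.2]
gripper_width: 0.482
gripper_force: 0.0
```

Call:
apply_moves(
  moves=[
    [[0, 0, -0.015], 0],
    [[0, 0, -0.035], 0],
    [[0, 0, -0.035], 0],
    [[0, 0, 0], 0],
    [[0, 0, 0], 0],
  ],
)

```text
time_s: 14.48
tcp_pos: [0.5133, -0.3854, 0.0975]
ee_rot: [[-0.787, 0.618, 0.006], [0.618, 0.787, -0.002], [-0.006, 0.001, -1.0]]
wrist_force: [0.5, 0.5, -0.6]
gripper_width: 0.515
gripper_force: 0.0
```

```bash
python3 -c "
from h import *
plan([(.461,-.107,.09,31.2),(.461,-.107,.006,None)])
"
```

```text
now [ 0.5133 -0.3854  0.0975] phi 51.9 R33 -1.0 w 0.515064082191843 f 0.0 t 14.4833
[[[0.027,0.023,0.001],2.6],
[[0.028,0.022,0.001],2.6],
[[0.029,0.021,0.001],2.6],
[[0.029,0.02,0.001],2.6],
[[0.03,0.018,0.001],2.6],
[[0.031,0.017,0.001],2.6],
[[0.032,0.015,0.001],2.5],
[[0.033,0.014,0.001],2.6],'--',[[-0.0,0.0,0.028],0.0],
[[-0.0,0.0,0.028],0.0],
[[-0.0,0.0,0.028],0.0],'--']
```

Call:
apply_moves(
  moves=[
    [[0.027, 0.023, 0.001], 2.6],
    [[0.028, 0.022, 0.001], 2.6],
    [[0.029, 0.021, 0.001], 2.6],
    [[0.029, 0.02, 0.001], 2.6],
    [[0.03, 0.018, 0.001], 2.6],
  ],
  hand=0.087,
)

```text
time_s: 14.9
tcp_pos: [0.4775, -0.2091, 0.0883]
ee_rot: [[-0.625, 0.781, -0.002], [0.781, 0.625, 0.001], [0.002, -0.002, -1.0]]
wrist_force: [0.7, 0.1, 0.1]
gripper_width: 0.809
gripper_force: 0.0
```

Call:
apply_moves(
  moves=[
    [[0.031, 0.017, 0.001], 2.6],
    [[0.032, 0.015, 0.001], 2.5],
    [[0.033, 0.014, 0.001], 2.6],
    [[0, 0, 0], 0],
    [[0, 0, 0], 0],
  ],
)

```text
time_s: 15.32
tcp_pos: [0.4583, -0.1045, 0.0859]
ee_rot: [[-0.521, 0.854, -0.002], [0.854, 0.521, -0.0], [0.001, -0.002, -1.0]]
wrist_force: [-0.0, -0.6, -0.7]
gripper_width: 0.992
gripper_force: 0.0
```

```bash
python3 -c "
from h import *
w=imaging.capture('wrist')
print(np.round(fit([w],'indigo_dish',np.array([.461,-.107])),4))
plan([(.461,-.107,.006,None)])
a=imaging.capture('scene');b=imaging.capture('side')
print(np.round(fit([a],'eraser',np.array([.512,-.384]),(-.65,),z=.004),4))
print(np.round(fit([b],'eraser',np.array([.512,-.384]),(-.65,),z=.004),4))
f=cv2.resize(a['frame'][190:290,70:230],None,fx=4,fy=4);cv2.imwrite('pics/c3.png',f)
"
```

```text
[ 0.     0.461 -0.107  0.     0.   ]
now [ 0.4591 -0.1062  0.0861] phi 31.2 R33 -1.0 w 1.0031748305318429 f 0.0 t 15.4167
[[[-0.001,0.0,0.027],0.0],
[[-0.0,0.001,0.027],0.0],
[[-0.001,0.0,0.026],0.0],'--']
[  0.1204   0.5114  -0.3826 -43.2242   1.    ]
[  0.       0.512   -0.384  -37.2423   0.    ]
```

View pics/c3.png

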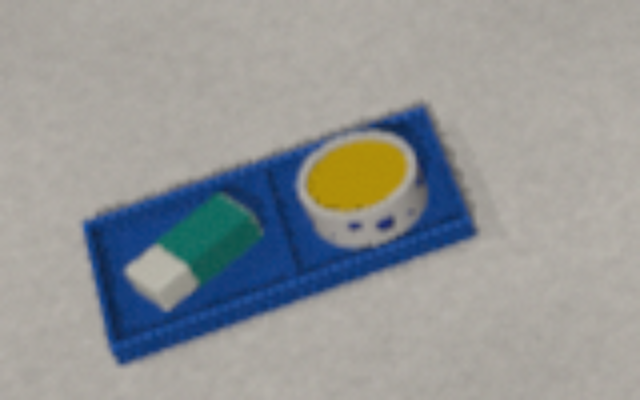

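The blue tray is done: the eraser lies flat at crop (195,250) and the yellow dish sits centred at (362,185). Next is the indigo dish.

Call:
apply_moves(
  moves=[
    [[-0.002, 0.001, 0.027], 0],
    [[0, 0, 0.027], 0],
    [[0, 0, 0.016], 0],
    [[0, 0, 0.01], 0],
    [[0, 0, 0], 0],
  ],
)

```text
time_s: 16.03
tcp_pos: [0.4594, -0.1082, 0.0043]
ee_rot: [[-0.516, 0.857, -0.005], [0.857, 0.516, -0.0], [0.002, -0.005, -1.0]]
wrist_force: [-0.2, 0.7, -0.1]
gripper_width: 1.001
gripper_force: 0.0
```

Call:
apply_moves(
  moves=[
    [[0, 0, 0], 0],
    [[0, 0, 0], 0],
    [[0, 0, 0], 0],
    [[0, 0, 0], 0],
    [[0, 0, 0], 0],
  ],
  hand=0.05,
)

```text
time_s: 16.45
tcp_pos: [0.4615, -0.1072, 0.0072]
ee_rot: [[-0.517, 0.856, 0.001], [0.856, 0.517, 0.0], [-0.001, 0.001, -1.0]]
wrist_force: [-0.7, 0.1, 2.7]
gripper_width: 0.708
gripper_force: 0.9
```

Call:
apply_moves(
  moves=[
    [[0, 0, 0], 0],
    [[0, 0, 0], 0],
    [[0, 0, 0], 0],
  ],
)

```text
time_s: 16.7
tcp_pos: [0.4612, -0.1072, 0.0072]
ee_rot: [[-0.518, 0.856, 0.0], [0.856, 0.518, -0.0], [-0.0, 0.0, -1.0]]
wrist_force: [-1.9, 1.1, 5.4]
gripper_width: 0.682
gripper_force: 30.0
```

```bash
python3 -c "
from h import *
plan([(.461,-.107,.08,None),(.5395,.357,.08,31.2)])
"
```

```text
now [ 0.4612 -0.1072  0.0072] phi 31.2 R33 -1.0 w 0.682191243508283 f 30.001120269298553 t 16.7
[[[0.0,-0.0,-0.036],0.0],
[[0.0,-0.0,-0.037],0.0],'--',[[0.03,0.026,0.0],0.0],
[[0.03,0.026,0.0],0.0],
[[0.03,0.026,0.0],0.0],
[[0.03,0.025,0.0],0.0],
[[0.03,0.026,0.0],0.0],
[[0.03,0.025,0.0],0.0],
[[0.029,0.026,0.0],0.0],
[[0.03,0.025,0.0],0.0],
[[0.029,0.026,0.0],0.0],
[[0.03,0.025,0.0],0.0],
[[0.029,0.026,0.0],0.0],
[[0.03,0.025,0.0],0.0],'--']
```

Call:
apply_moves(
  moves=[
    [[0, 0, -0.036], 0],
    [[0, 0, -0.037], 0],
    [[0.03, 0.026, 0], 0],
    [[0.03, 0.026, 0], 0],
    [[0.03, 0.026, 0], 0],
  ],
)

```text
time_s: 17.12
tcp_pos: [0.4815, 0.0113, 0.0803]
ee_rot: [[-0.515, 0.857, 0.002], [0.857, 0.515, 0.001], [-0.0, 0.002, -1.0]]
wrist_force: [0.8, -0.3, -0.3]
gripper_width: 0.679
gripper_force: 30.0
```

Call:
apply_moves(
  moves=[
    [[0.03, 0.025, 0], 0],
    [[0.03, 0.026, 0], 0],
    [[0.03, 0.025, 0], 0],
    [[0.029, 0.026, 0], 0],
    [[0.03, 0.025, 0], 0],
  ],
)

```text
time_s: 17.53
tcp_pos: [0.5243, 0.1832, 0.0786]
ee_rot: [[-0.551, 0.834, -0.03], [0.832, 0.552, 0.052], [0.06, 0.004, -0.998]]
wrist_force: [0.6, 0.6, -1.6]
gripper_width: 0.678
gripper_force: 30.0
```

Call:
apply_moves(
  moves=[
    [[0.029, 0.026, 0], 0],
    [[0.03, 0.025, 0], 0],
    [[0.029, 0.026, 0], 0],
    [[0.03, 0.025, 0], 0],
    [[0, 0, 0], 0],
  ],
)

```text
time_s: 17.95
tcp_pos: [0.5608, 0.3118, 0.0821]
ee_rot: [[-0.598, 0.799, -0.064], [0.791, 0.601, 0.115], [0.131, 0.018, -0.991]]
wrist_force: [0.5, -0.0, -0.7]
gripper_width: 0.682
gripper_force: 30.0
```

Call:
apply_moves(
  moves=[
    [[0, 0, 0], 0],
    [[0, 0, 0], 0],
    [[0, 0, 0], 0],
  ],
)

```text
time_s: 18.2
tcp_pos: [0.5582, 0.3055, 0.0821]
ee_rot: [[-0.594, 0.802, -0.068], [0.794, 0.598, 0.111], [0.13, 0.012, -0.991]]
wrist_force: [-0.7, 0.4, -0.8]
gripper_width: 0.681
gripper_force: 30.0
```

```bash
python3 -c "
from h import *
s=r.sense();print(np.round(s['joints'],1))
plan([(.5395,.357,.08,31.2)])
"
```

```text
[  39.4   30.6   -4.1   -9.1  -54.6 -177.4]
now [0.5582 0.3055 0.0821] phi 36.7 R33 -0.9914 w 0.6813532618561969 f 29.99977022409439 t 18.2
[[[0.026,0.008,0.001],2.7],
[[0.027,0.007,0.001],2.8],'--']
```

Joint 6 is at its limit. I'll turn back 90° to the other diagonal (φ = 121°).

Call:
apply_moves(
  moves=[
    [[0, 0, 0], -7],
    [[0, 0, 0], -7],
    [[0, 0, 0], -7],
    [[0, 0, 0], -7],
    [[0, 0, 0], -7],
  ],
)

```text
time_s: 18.62
tcp_pos: [0.5586, 0.3053, 0.0827]
ee_rot: [[-0.948, 0.311, -0.067], [0.302, 0.947, 0.112], [0.098, 0.086, -0.991]]
wrist_force: [0.6, 0.4, -1.0]
gripper_width: 0.684
gripper_force: 30.0
```

Call:
apply_moves(
  moves=[
    [[0, 0, 0], -7],
    [[0, 0, 0], -7],
    [[0, 0, 0], -7],
    [[0, 0, 0], -7],
    [[0, 0, 0], -7],
  ],
)

```text
time_s: 19.03
tcp_pos: [0.5586, 0.3053, 0.0827]
ee_rot: [[-0.955, -0.289, -0.067], [-0.295, 0.949, 0.112], [0.031, 0.127, -0.991]]
wrist_force: [0.6, 0.8, -1.6]
gripper_width: 0.682
gripper_force: 30.0
```

Call:
apply_moves(
  moves=[
    [[0, 0, 0], -7],
    [[0, 0, 0], -7],
    [[0, 0, 0], 0],
    [[0, 0, 0], 0],
  ],
)

```text
time_s: 19.37
tcp_pos: [0.5587, 0.3057, 0.0827]
ee_rot: [[-0.861, -0.504, -0.067], [-0.508, 0.854, 0.112], [0.001, 0.131, -0.991]]
wrist_force: [-0.3, -0.5, -1.1]
gripper_width: 0.682
gripper_force: 30.0
```

```bash
python3 -c "
from h import *
s=r.sense();print(np.round(s['joints'],1),np.round(s['ee_rot'],4).tolist())
plan([(.5395,.357,.08,121.2)])
"
```

```text
[ 39.4  30.6  -4.1  -9.1 -54.6 -93.6] [[-0.8612, -0.5039, -0.067], [-0.5083, 0.8538, 0.1122], [0.0007, 0.1307, -0.9914]]
now [0.5587 0.3057 0.0827] phi 120.5 R33 -0.9914 w 0.6821297062600105 f 29.99946892261505 t 19.3667
[[[-0.005,0.027,0.001],-0.3],
[[-0.005,0.027,0.002],-0.4],'--']
```

The tool has picked up a 7.5° tangential tilt (J4 = −9°), which the moves can't undo directly. Pushing gently into joint 6's upper limit should reverse it, so I'll spin that way with the dish held.

Call:
apply_moves(
  moves=[
    [[0, 0, 0], -7],
    [[0, 0, 0], -7],
    [[0, 0, 0], -7],
    [[0, 0, 0], -7],
    [[0, 0, 0], -7],
  ],
)

```text
time_s: 19.78
tcp_pos: [0.5587, 0.3061, 0.0826]
ee_rot: [[-0.41, -0.909, -0.067], [-0.909, 0.402, 0.112], [-0.075, 0.107, -0.991]]
wrist_force: [-0.1, 0.0, -1.8]
gripper_width: 0.682
gripper_force: 30.0
```

Call:
apply_moves(
  moves=[
    [[0, 0, 0], -7],
    [[0, 0, 0], -7],
    [[0, 0, 0], -7],
    [[0, 0, 0], -7],
    [[0, 0, 0], -7],
  ],
)

```text
time_s: 20.2
tcp_pos: [0.5588, 0.3061, 0.0826]
ee_rot: [[0.185, -0.98, -0.067], [-0.975, -0.192, 0.112], [-0.123, 0.044, -0.991]]
wrist_force: [0.6, -1.1, -1.6]
gripper_width: 0.678
gripper_force: 30.0
```

Call:
apply_moves(
  moves=[
    [[0, 0, 0], -7],
    [[0, 0, 0], -7],
    [[0, 0, 0], -7],
    [[0, 0, 0], -7],
    [[0, 0, 0], -7],
  ],
)

```text
time_s: 20.62
tcp_pos: [0.5588, 0.3061, 0.0826]
ee_rot: [[0.714, -0.697, -0.067], [-0.688, -0.717, 0.112], [-0.126, -0.034, -0.991]]
wrist_force: [-0.0, -0.5, -1.1]
gripper_width: 0.68
gripper_force: 30.0
```

Call:
apply_moves(
  moves=[
    [[0, 0, 0], -7],
    [[0, 0, 0], -7],
    [[0, 0, 0], -7],
    [[0, 0, 0], -7],
    [[0, 0, 0], -7],
  ],
)

```text
time_s: 21.03
tcp_pos: [0.5588, 0.3061, 0.0826]
ee_rot: [[0.985, -0.161, -0.067], [-0.153, -0.982, 0.112], [-0.084, -0.1, -0.991]]
wrist_force: [0.2, -0.6, -1.0]
gripper_width: 0.687
gripper_force: 30.0
```

Call:
apply_moves(
  moves=[
    [[0, 0, 0], -7],
    [[0, 0, 0], -7],
    [[0, 0, 0], -7],
    [[0, 0, 0], -7],
    [[0, 0, 0], -7],
  ],
)

```text
time_s: 21.45
tcp_pos: [0.5588, 0.3061, 0.0826]
ee_rot: [[0.899, 0.433, -0.067], [0.438, -0.892, 0.112], [-0.011, -0.13, -0.991]]
wrist_force: [1.0, 0.4, -0.8]
gripper_width: 0.684
gripper_force: 30.0
```

Call:
apply_moves(
  moves=[
    [[0, 0, 0], -7],
    [[0, 0, 0], -7],
    [[0, 0, 0], -7],
    [[0, 0, 0], -7],
    [[0, 0, 0], -7],
  ],
)

```text
time_s: 21.87
tcp_pos: [0.5588, 0.3061, 0.0826]
ee_rot: [[0.488, 0.87, -0.067], [0.87, -0.48, 0.112], [0.066, -0.113, -0.991]]
wrist_force: [0.2, -0.1, -1.3]
gripper_width: 0.679
gripper_force: 30.0
```

Call:
apply_moves(
  moves=[
    [[0, 0, 0], -7],
    [[0, 0, 0], -7],
    [[0, 0, 0], -7],
    [[0, 0, 0], -7],
    [[0, 0, 0], -7],
  ],
)

```text
time_s: 22.28
tcp_pos: [0.5588, 0.3061, 0.0826]
ee_rot: [[-0.099, 0.993, -0.067], [0.988, 0.106, 0.112], [0.119, -0.055, -0.991]]
wrist_force: [-0.3, -0.5, -0.8]
gripper_width: 0.682
gripper_force: 30.0
```

Call:
apply_moves(
  moves=[
    [[0, 0, 0], -7],
    [[0, 0, 0], -7],
    [[0, 0, 0], -7],
    [[0, 0, 0], 0],
    [[0, 0, 0], 0],
  ],
)

```text
time_s: 22.7
tcp_pos: [0.5588, 0.3063, 0.0826]
ee_rot: [[-0.442, 0.895, -0.067], [0.888, 0.447, 0.112], [0.13, -0.01, -0.991]]
wrist_force: [-0.0, -0.1, -1.5]
gripper_width: 0.681
gripper_force: 30.0
```

```bash
cat >>h.py <<'E'
def st():
    s=r.sense();print(np.round(s['joints'],2),np.round(s['tcp_pos'],4),np.round(s['ee_rot'],4).tolist(),round(s['time_s'],2))
E
python3 -c "
from h import *
st()"
```

```text
[ 39.41  30.59  -4.03  -9.12 -54.6  172.32] [0.5588 0.3063 0.0826] [[-0.4416, 0.8947, -0.0669], [0.8877, 0.4465, 0.1123], [0.1304, -0.0098, -0.9914]] 22.7
```

Call:
apply_moves(
  moves=[
    [[0, 0, 0], -5],
    [[0, 0, 0], -5],
    [[0, 0, 0], 0],
  ],
)

```text
time_s: 22.95
tcp_pos: [0.5492, 0.3203, 0.086]
ee_rot: [[-0.573, 0.818, -0.047], [0.813, 0.575, 0.087], [0.098, 0.012, -0.995]]
wrist_force: [-1.1, -0.4, -0.9]
gripper_width: 0.681
gripper_force: 30.0
```

```bash
python3 -c "
from h import *
st()"
```

```text
[ 41.99  29.95  -5.33  -6.83 -53.57 177.17] [0.5492 0.3203 0.086 ] [[-0.5735, 0.8179, -0.0467], [0.8133, 0.5753, 0.0867], [0.0978, 0.0118, -0.9951]] 22.95
```

The correction works: the tilt is down from 7.5° to 5.6°. I'll continue.

Call:
apply_moves(
  moves=[
    [[0, 0, 0], -5],
    [[0, 0, 0], -5],
    [[0, 0, 0], 0],
  ],
)

```text
time_s: 23.2
tcp_pos: [0.5292, 0.3417, 0.0885]
ee_rot: [[-0.674, 0.739, -0.005], [0.738, 0.673, 0.041], [0.034, 0.024, -0.999]]
wrist_force: [-0.5, -1.3, -1.4]
gripper_width: 0.684
gripper_force: 30.0
```

```bash
python3 -c "
from h import *
st()"
```

```text
[ 46.61  28.8   -8.51  -2.36 -51.18 177.21] [0.5292 0.3417 0.0885] [[-0.6737, 0.7389, -0.0049], [0.7382, 0.6733, 0.0415], [0.0339, 0.0244, -0.9991]] 23.2
```

Call:
apply_moves(
  moves=[
    [[0, 0, 0], -4],
    [[0, 0, 0], 0],
    [[0, 0, 0], 0],
  ],
)

```text
time_s: 23.45
tcp_pos: [0.5226, 0.3476, 0.0885]
ee_rot: [[-0.708, 0.706, 0.013], [0.706, 0.708, 0.026], [0.009, 0.027, -1.0]]
wrist_force: [0.1, 0.2, -0.9]
gripper_width: 0.677
gripper_force: 30.0
```

```bash
python3 -c "
from h import *
st()"
```

```text
[ 48.16  28.43  -9.84  -0.57 -50.14 177.29] [0.5226 0.3476 0.0885] [[-0.7082, 0.7059, 0.0128], [0.7059, 0.7078, 0.0258], [0.0092, 0.0273, -0.9996]] 23.45
```

The tilt is now 1.65°, which is acceptable. Next I'll turn to φ = 31° and position over the orange +y compartment.

```bash
python3 -c "
from h import *
plan([(.5395,.357,.08,31.2),(.5395,.357,.03,31.2)])"
```

```text
now [0.5226 0.3476 0.0885] phi 45.1 R33 -0.9996 w 0.6772753261077529 f 29.999608397483826 t 23.45
[[[-0.003,0.009,0.004],6.9],
[[-0.001,0.01,0.005],7.0],'--',[[-0.0,-0.0,0.025],0.0],
[[-0.0,-0.0,0.025],0.0],'--']
```

Call:
apply_moves(
  moves=[
    [[-0.003, 0.009, 0.004], 6.9],
    [[-0.001, 0.01, 0.005], 7],
    [[0, 0, 0.025], 0],
    [[0, 0, 0.024], 0],
    [[0, 0, 0], 0],
  ],
)

```text
time_s: 23.87
tcp_pos: [0.5386, 0.3556, 0.0259]
ee_rot: [[-0.515, 0.857, 0.006], [0.857, 0.515, 0.02], [0.014, 0.015, -1.0]]
wrist_force: [-1.2, -1.4, -2.0]
gripper_width: 0.684
gripper_force: 30.0
```

```bash
python3 -c "
from h import *
a=imaging.capture('scene');b=imaging.capture('side')
st()
for c in(a,b):print(np.round(fit([c],'indigo_dish',np.array([.54,.357]),z=.023),4))
f=np.hstack([cv2.resize(a['frame'][190:290,400:530],None,fx=3,fy=3),cv2.resize(b['frame'][260:360,130:260],None,fx=3,fy=3)]);cv2.imwrite('pics/c4.png',f)
plan([(.5395,.357,.014,31.2)])"
```

```text
[ 47.53  34.08  -9.45  -0.59 -44.99 164.07] [0.541  0.3577 0.0304] [[-0.518, 0.8553, 0.0122], [0.8553, 0.5176, 0.024], [0.0143, 0.0228, -0.9996]] 23.97
[0.1649 0.5427 0.3513 4.3058 1.    ]
[0.3126 0.5382 0.3571 3.4044 1.    ]
now [0.542  0.3592 0.0327] phi 31.3 R33 -0.9995 w 0.6816880362332434 f 29.999864101409912 t 24.0667
[[[-0.001,-0.003,0.019],0.1],'--']
```

View pics/c4.png

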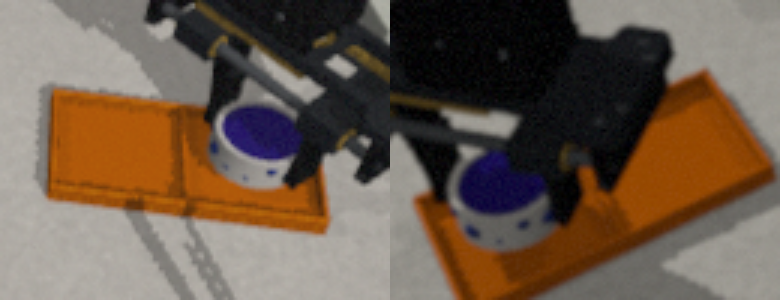

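The indigo dish hangs upright over the +y compartment (crop 262,140). I'll lower it.

Call:
apply_moves(
  moves=[
    [[0, 0, 0.008], 0],
    [[0, 0, 0.006], 0],
    [[0, 0, 0], 0],
    [[0, 0, 0], 0],
    [[0, 0, 0], 0],
  ],
)

```text
time_s: 24.48
tcp_pos: [0.541, 0.3592, 0.0173]
ee_rot: [[-0.52, 0.854, 0.014], [0.854, 0.52, 0.026], [0.015, 0.025, -1.0]]
wrist_force: [0.1, 0.4, -1.7]
gripper_width: 0.682
gripper_force: 30.0
```

Call:
apply_moves(
  moves=[
    [[0, 0, 0.002], 0],
    [[0, 0, 0], 0],
    [[0, 0, 0.001], 0],
    [[0, 0, 0], 0],
    [[0, 0, 0], 0],
  ],
)

```text
time_s: 24.9
tcp_pos: [0.5409, 0.3592, 0.014]
ee_rot: [[-0.52, 0.854, 0.014], [0.854, 0.519, 0.026], [0.015, 0.025, -1.0]]
wrist_force: [-0.8, 0.3, -1.1]
gripper_width: 0.68
gripper_force: 30.0
```

Call:
apply_moves(
  moves=[
    [[0, 0, 0.001], 0],
    [[0, 0, 0], 0],
    [[0, 0, 0.001], 0],
    [[0, 0, 0], 0],
    [[0, 0, 0], 0],
  ],
)

```text
time_s: 25.32
tcp_pos: [0.5411, 0.3593, 0.0122]
ee_rot: [[-0.52, 0.854, 0.014], [0.854, 0.52, 0.026], [0.015, 0.025, -1.0]]
wrist_force: [0.4, 0.2, -0.9]
gripper_width: 0.683
gripper_force: 30.0
```

Call:
apply_moves(
  moves=[
    [[0, 0, 0.001], 0],
    [[0, 0, 0], 0],
    [[0, 0, 0], 0],
  ],
)

```text
time_s: 25.57
tcp_pos: [0.5411, 0.3594, 0.012]
ee_rot: [[-0.52, 0.854, 0.014], [0.854, 0.52, 0.026], [0.015, 0.025, -1.0]]
wrist_force: [-1.3, -0.9, 4.6]
gripper_width: 0.68
gripper_force: 30.0
```

Call:
apply_moves(
  moves=[
    [[0, 0, 0], 0],
    [[0, 0, 0], 0],
    [[0, 0, 0], 0],
    [[0, 0, 0], 0],
  ],
  hand=0.066,
)

```text
time_s: 25.9
tcp_pos: [0.541, 0.3592, 0.0107]
ee_rot: [[-0.52, 0.854, 0.013], [0.854, 0.519, 0.026], [0.015, 0.025, -1.0]]
wrist_force: [0.3, -0.5, 0.8]
gripper_width: 0.753
gripper_force: 0.0
```

Call:
apply_moves(
  moves=[
    [[0, 0, -0.008], 0],
    [[0, 0, -0.02], 0],
    [[0, 0, -0.035], 0],
    [[0, 0, -0.035], 0],
    [[0, 0, 0], 0],
  ],
)

```text
time_s: 26.32
tcp_pos: [0.5436, 0.3597, 0.118]
ee_rot: [[-0.522, 0.853, 0.026], [0.853, 0.521, 0.035], [0.016, 0.04, -0.999]]
wrist_force: [0.7, 1.1, 0.8]
gripper_width: 0.757
gripper_force: 0.0
```

```bash
python3 -c "
from h import *
st()
a=imaging.capture('scene');b=imaging.capture('side')
for c in(a,b):print(np.round(fit([c],'indigo_dish',np.array([.54,.357]),z=.004),4))
plan([(.69,.103,.09,-58.7),])"
```

```text
[ 47.55  28.32  -5.21  -0.32 -53.99 164.06] [0.5436 0.3597 0.118 ] [[-0.5216, 0.8528, 0.0258], [0.853, 0.5207, 0.035], [0.0164, 0.0403, -0.9991]] 26.32
[0.0375 0.5413 0.3606 5.8423 1.    ]
[0.0707 0.5415 0.3589 1.9472 1.    ]
now [0.5391 0.3563 0.1085] phi 31.3 R33 -0.9996 w 0.7587370973890414 f 0.0 t 26.5167
[[[-0.023,-0.0,0.001],6.9],
[[-0.023,0.003,0.001],6.9],
[[-0.022,0.005,0.002],6.9],
[[-0.021,0.008,0.001],6.9],
[[-0.02,0.01,0.002],6.9],
[[-0.019,0.013,0.001],6.9],
[[-0.017,0.015,0.002],6.9],
[[-0.015,0.017,0.001],6.9],
[[-0.013,0.018,0.002],7.0],
[[-0.011,0.02,0.001],6.9],
[[-0.008,0.021,0.002],7.0],
[[-0.006,0.022,0.001],6.9],
[[-0.004,0.022,0.002],7.0],'--']
```

The indigo dish is placed about 3 mm off centre. Next is the red-brown dish.

Call:
apply_moves(
  moves=[
    [[-0.023, 0, 0.001], 6.9],
    [[-0.023, 0.003, 0.001], 6.9],
    [[-0.022, 0.005, 0.002], 6.9],
    [[-0.021, 0.008, 0.001], 6.9],
    [[-0.02, 0.01, 0.002], 6.9],
  ],
  hand=0.087,
)

```text
time_s: 26.93
tcp_pos: [0.598, 0.2583, 0.0984]
ee_rot: [[0.061, 0.998, 0.011], [0.998, -0.061, 0.024], [0.024, 0.009, -1.0]]
wrist_force: [-0.3, 0.6, -0.3]
gripper_width: 0.981
gripper_force: 0.0
```

Call:
apply_moves(
  moves=[
    [[-0.019, 0.013, 0.001], 6.9],
    [[-0.017, 0.015, 0.002], 6.9],
    [[-0.015, 0.017, 0.001], 6.9],
    [[-0.013, 0.018, 0.002], 7],
    [[-0.011, 0.02, 0.001], 6.9],
  ],
)

```text
time_s: 27.35
tcp_pos: [0.6561, 0.1612, 0.0893]
ee_rot: [[0.617, 0.787, 0.01], [0.786, -0.617, 0.024], [0.025, -0.007, -1.0]]
wrist_force: [0.5, 0.3, 0.1]
gripper_width: 1.002
gripper_force: 0.0
```

Call:
apply_moves(
  moves=[
    [[-0.008, 0.021, 0.002], 7],
    [[-0.006, 0.022, 0.001], 6.9],
    [[-0.004, 0.022, 0.002], 7],
    [[0, 0, 0], 0],
    [[0, 0, 0], 0],
  ],
)

```text
time_s: 27.77
tcp_pos: [0.6897, 0.1025, 0.0832]
ee_rot: [[0.855, 0.519, 0.01], [0.519, -0.855, 0.025], [0.021, -0.016, -1.0]]
wrist_force: [-0.5, 0.8, -0.1]
gripper_width: 0.999
gripper_force: 0.0
```

```bash
python3 -c "
from h import *
st()
w=imaging.capture('wrist')
print(np.round(fit([w],'brown_dish',np.array([.69,.103])),4))
plan([(.69,.103,.007,None),])"
```

```text
[ 21.2   34.96   1.77  -1.34 -55.79 100.79] [0.6897 0.1025 0.0832] [[0.8548, 0.5189, 0.0098], [0.5185, -0.8547, 0.0245], [0.0211, -0.0159, -0.9997]] 27.77
[0.0196 0.6905 0.101  3.3499 1.    ]
now [0.6897 0.1042 0.0843] phi -58.6 R33 -0.9996 w 0.9965959888614339 f 0.0 t 27.8667
[[[-0.0,0.001,0.039],0.0],
[[-0.0,0.0,0.038],0.0],'--']
```

Call:
apply_moves(
  moves=[
    [[-0.002, 0.003, 0.027], 0],
    [[0, 0, 0.027], 0],
    [[0, 0, 0.016], 0],
    [[0, 0, 0.007], 0],
    [[0, 0, 0], 0],
  ],
)

```text
time_s: 28.28
tcp_pos: [0.6896, 0.1031, 0.0062]
ee_rot: [[0.853, 0.521, 0.009], [0.521, -0.853, 0.024], [0.021, -0.016, -1.0]]
wrist_force: [-0.5, -1.4, 0.2]
gripper_width: 0.999
gripper_force: 0.0
```

Call:
apply_moves(
  moves=[
    [[0, 0, 0], 0],
    [[0, 0, 0], 0],
    [[0, 0, 0], 0],
    [[0, 0, 0], 0],
    [[0, 0, 0], 0],
  ],
  hand=0.05,
)

```text
time_s: 28.7
tcp_pos: [0.6918, 0.1026, 0.0096]
ee_rot: [[0.854, 0.52, 0.015], [0.52, -0.854, 0.026], [0.027, -0.015, -1.0]]
wrist_force: [0.1, 0.4, -0.7]
gripper_width: 0.709
gripper_force: 0.0
```

Call:
apply_moves(
  moves=[
    [[0, 0, 0], 0],
    [[0, 0, 0], 0],
    [[0, 0, 0], 0],
  ],
)

```text
time_s: 28.95
tcp_pos: [0.6918, 0.1025, 0.0095]
ee_rot: [[0.854, 0.52, 0.015], [0.52, -0.854, 0.026], [0.026, -0.014, -1.0]]
wrist_force: [-1.0, 0.1, 4.6]
gripper_width: 0.679
gripper_force: 30.0
```

```bash
python3 -c "
from h import *
st()
plan([(.69,.103,.08,None),(.5185,.271,.08,-58.7)])"
```

```text
[ 21.15  39.57  -1.51  -1.46 -47.6  101.15] [0.6918 0.1025 0.0095] [[0.854, 0.5201, 0.0148], [0.5196, -0.854, 0.0259], [0.0261, -0.0144, -0.9996]] 28.95
now [0.6918 0.1025 0.0095] phi -58.7 R33 -0.9996 w 0.6786393549497032 f 30.015884935855865 t 28.95
[[[-0.001,-0.001,-0.035],0.0],
[[-0.0,-0.0,-0.036],0.0],'--',[[-0.008,-0.033,0.0],0.0],
[[-0.009,-0.033,0.0],0.0],
[[-0.008,-0.033,0.0],0.0],
[[-0.009,-0.034,0.0],0.0],
[[-0.008,-0.033,0.0],0.0],
[[-0.009,-0.034,0.0],0.0],
[[-0.008,-0.033,0.0],0.0],'--']
```

Call:
apply_moves(
  moves=[
    [[-0.001, -0.001, -0.035], 0],
    [[0, 0, -0.036], 0],
    [[-0.008, -0.033, 0], 0],
    [[-0.009, -0.033, 0], 0],
    [[-0.008, -0.033, 0], 0],
  ],
)

```text
time_s: 29.37
tcp_pos: [0.6151, 0.1725, 0.0803]
ee_rot: [[0.855, 0.518, 0.013], [0.517, -0.855, 0.026], [0.025, -0.016, -1.0]]
wrist_force: [-0.4, 0.3, -2.1]
gripper_width: 0.681
gripper_force: 30.0
```

Call:
apply_moves(
  moves=[
    [[-0.009, -0.034, 0], 0],
    [[-0.008, -0.033, 0], 0],
    [[-0.009, -0.034, 0], 0],
    [[-0.008, -0.033, 0], 0],
    [[0, 0, 0], 0],
  ],
)

```text
time_s: 29.78
tcp_pos: [0.5136, 0.2722, 0.0811]
ee_rot: [[0.852, 0.524, 0.012], [0.524, -0.851, 0.026], [0.023, -0.016, -1.0]]
wrist_force: [0.0, -0.5, -0.3]
gripper_width: 0.682
gripper_force: 30.0
```

Call:
apply_moves(
  moves=[
    [[0, 0, 0], 0],
    [[0, 0, 0], 0],
    [[0, 0, 0], 0],
  ],
)

```text
time_s: 30.03
tcp_pos: [0.5179, 0.2687, 0.0812]
ee_rot: [[0.855, 0.519, 0.013], [0.518, -0.855, 0.025], [0.025, -0.015, -1.0]]
wrist_force: [0.7, -0.3, -0.9]
gripper_width: 0.682
gripper_force: 30.0
```

```bash
python3 -c "
from h import *
st()
plan([(.5185,.271,.02,-58.7)])"
```

```text
[ 43.01  25.32 -16.67  -0.75 -46.46  78.75] [0.5179 0.2687 0.0812] [[0.8547, 0.5189, 0.0133], [0.5185, -0.8547, 0.0254], [0.0245, -0.0148, -0.9996]] 30.03
now [0.5179 0.2687 0.0812] phi -58.7 R33 -0.9996 w 0.6821534058680359 f 29.988068640232086 t 30.0333
[[[0.001,-0.001,0.031],0.0],
[[0.001,-0.001,0.03],0.0],'--']
```

Call:
apply_moves(
  moves=[
    [[0, 0, 0.03], 0],
    [[0, 0, 0.025], 0],
    [[0, 0, 0.006], 0],
    [[0, 0, 0], 0],
    [[0, 0, 0], 0],
  ],
)

```text
time_s: 30.45
tcp_pos: [0.5193, 0.2705, 0.0208]
ee_rot: [[0.855, 0.519, 0.014], [0.519, -0.854, 0.025], [0.025, -0.014, -1.0]]
wrist_force: [-0.1, 0.3, -0.3]
gripper_width: 0.682
gripper_force: 30.0
```

Call:
apply_moves(
  moves=[
    [[0, 0, 0.002], 0],
    [[0, 0, 0], 0],
    [[0, 0, 0.002], 0],
    [[0, 0, 0], 0],
    [[0, 0, 0], 0],
  ],
)

```text
time_s: 30.87
tcp_pos: [0.5185, 0.2711, 0.017]
ee_rot: [[0.854, 0.52, 0.014], [0.52, -0.854, 0.026], [0.026, -0.015, -1.0]]
wrist_force: [-0.1, 0.4, -0.8]
gripper_width: 0.679
gripper_force: 30.0
```

Call:
apply_moves(
  moves=[
    [[0, 0, 0.001], 0],
    [[0, 0, 0], 0],
    [[0, 0, 0], 0],
  ],
)

```text
time_s: 31.12
tcp_pos: [0.5183, 0.271, 0.0155]
ee_rot: [[0.854, 0.52, 0.014], [0.52, -0.854, 0.026], [0.025, -0.015, -1.0]]
wrist_force: [0.3, -0.4, -1.9]
gripper_width: 0.68
gripper_force: 30.0
```

Call:
apply_moves(
  moves=[
    [[0, 0, 0.001], 0],
    [[0, 0, 0], 0],
    [[0, 0, 0], 0],
  ],
)

```text
time_s: 31.37
tcp_pos: [0.5183, 0.271, 0.0144]
ee_rot: [[0.854, 0.52, 0.013], [0.519, -0.854, 0.026], [0.025, -0.015, -1.0]]
wrist_force: [0.6, -0.3, -1.4]
gripper_width: 0.679
gripper_force: 30.0
```

Call:
apply_moves(
  moves=[
    [[0, 0, 0.001], 0],
    [[0, 0, 0], 0],
    [[0, 0, 0], 0],
  ],
)

```text
time_s: 31.62
tcp_pos: [0.5185, 0.2711, 0.0135]
ee_rot: [[0.854, 0.52, 0.014], [0.519, -0.854, 0.026], [0.025, -0.015, -1.0]]
wrist_force: [0.3, -0.8, -1.2]
gripper_width: 0.681
gripper_force: 30.0
```

Call:
apply_moves(
  moves=[
    [[0, 0, 0.001], 0],
    [[0, 0, 0], 0],
    [[0, 0, 0], 0],
  ],
)

```text
time_s: 31.87
tcp_pos: [0.5185, 0.2711, 0.0134]
ee_rot: [[0.854, 0.52, 0.014], [0.52, -0.854, 0.026], [0.025, -0.015, -1.0]]
wrist_force: [-2.2, -0.4, 5.0]
gripper_width: 0.68
gripper_force: 30.0
```

Call:
apply_moves(
  moves=[
    [[0, 0, 0], 0],
    [[0, 0, 0], 0],
    [[0, 0, 0], 0],
    [[0, 0, 0], 0],
  ],
  hand=0.066,
)

```text
time_s: 32.2
tcp_pos: [0.5185, 0.2711, 0.0123]
ee_rot: [[0.854, 0.52, 0.014], [0.519, -0.854, 0.026], [0.025, -0.015, -1.0]]
wrist_force: [0.1, 0.4, 0.4]
gripper_width: 0.752
gripper_force: 0.0
```

Call:
apply_moves(
  moves=[
    [[0, 0, -0.008], 0],
    [[0, 0, -0.02], 0],
    [[0, 0, -0.035], 0],
    [[0, 0, -0.035], 0],
    [[0, 0, 0], 0],
  ],
)

```text
time_s: 32.62
tcp_pos: [0.5212, 0.2712, 0.1186]
ee_rot: [[0.853, 0.522, 0.026], [0.521, -0.853, 0.034], [0.04, -0.015, -0.999]]
wrist_force: [0.2, 0.8, 0.5]
gripper_width: 0.759
gripper_force: 0.0
```

```bash
python3 -c "
from h import *
a=imaging.capture('scene');b=imaging.capture('side')
w=imaging.capture('wrist')
for c in(a,b,w):print(np.round(fit([c],'brown_dish',np.array([.5185,.271]),z=.004),4))
print(np.round(fit([w],'lid',np.array([.572,.014]),z=0),4))
st()
plan([(.572,.014,.10,-90)])"
```

```text
[ 0.0446  0.5162  0.2725 -2.384   1.    ]
[0.0404 0.5168 0.271  1.9202 1.    ]
[0.0348 0.5173 0.2698 7.1811 1.    ]
[0.    0.572 0.014 0.    0.   ]
[ 43.06  23.32 -15.12  -0.72 -50.14  78.7 ] [0.5165 0.268  0.1091] [[0.8542, 0.5198, 0.0115], [0.5194, -0.8542, 0.0239], [0.0222, -0.0144, -0.9996]] 32.97
now [0.5165 0.268  0.1091] phi -58.7 R33 -0.9996 w 0.7607146511878818 f 0.0 t 32.9667
[[[-0.012,0.035,0.001],4.5],
[[-0.009,0.036,0.001],4.5],
[[-0.007,0.037,0.001],4.5],
[[-0.004,0.037,0.002],4.5],
[[-0.0,0.037,0.001],4.4],
[[0.002,0.037,0.002],4.5],
[[0.005,0.037,0.001],4.4],'--']
```

The red-brown dish is in place within 2 mm of centre. Now the lid, without turning.

```bash
python3 -c "
from h import *
plan([(.5710,.012,.08,None)])"
```

```text
now [0.5165 0.268  0.1091] phi -58.7 R33 -0.9996 w 0.7607146511878818 f 0.0 t 32.9667
[[[-0.012,0.035,0.004],0.0],
[[-0.012,0.035,0.004],0.0],
[[-0.012,0.035,0.004],0.0],
[[-0.013,0.036,0.004],0.0],
[[-0.012,0.035,0.004],0.0],
[[-0.013,0.036,0.005],0.0],
[[-0.012,0.035,0.004],0.0],'--']
```

Call:
apply_moves(
  moves=[
    [[-0.012, 0.035, 0.004], 0],
    [[-0.012, 0.035, 0.004], 0],
    [[-0.012, 0.035, 0.004], 0],
    [[-0.013, 0.036, 0.004], 0],
    [[-0.012, 0.035, 0.004], 0],
  ],
  hand=0.05,
)

```text
time_s: 33.38
tcp_pos: [0.5563, 0.0853, 0.0851]
ee_rot: [[0.854, 0.52, 0.012], [0.52, -0.854, 0.025], [0.023, -0.015, -1.0]]
wrist_force: [0.6, 0.8, -0.4]
gripper_width: 0.583
gripper_force: 0.0
```

Call:
apply_moves(
  moves=[
    [[-0.013, 0.036, 0.005], 0],
    [[-0.012, 0.035, 0.004], 0],
    [[0, 0, 0], 0],
    [[0, 0, 0], 0],
    [[0, 0, 0], 0],
  ],
)

```text
time_s: 33.8
tcp_pos: [0.5722, 0.0135, 0.0749]
ee_rot: [[0.854, 0.519, 0.012], [0.519, -0.854, 0.025], [0.024, -0.015, -1.0]]
wrist_force: [-0.7, -1.2, 0.0]
gripper_width: 0.574
gripper_force: 0.0
```

```bash
python3 -c "
from h import *
st()
w=imaging.capture('wrist')
print(np.round(fit([w],'lid',np.array([.572,.014])),4))
for q in models.cut_out(w,'lid')[:3]: print(q['confidence'],np.round(q['extent'],2))
cv2.imwrite('pics/w5.png',w['frame'])
plan([(.572,.014,.009,None)])"
```

```text
[ 16.9   25.14 -17.82  -1.65 -45.97 105.52] [0.5722 0.0135 0.0749] [[0.8545, 0.5193, 0.0122], [0.519, -0.8544, 0.0253], [0.0235, -0.0153, -0.9996]] 33.8
[0.0297 0.5732 0.0115 1.1812 1.    ]
0.78 [0.43 0.43 0.17 0.21]
0.59 [0.08 0.55 0.17 0.1 ]
now [0.5724 0.0149 0.0756] phi -58.6 R33 -0.9996 w 0.5738186268774358 f 0.0 t 33.95
[[[-0.0,0.0,0.033],0.0],
[[-0.001,0.001,0.034],0.0],'--']
```

View pics/w5.png

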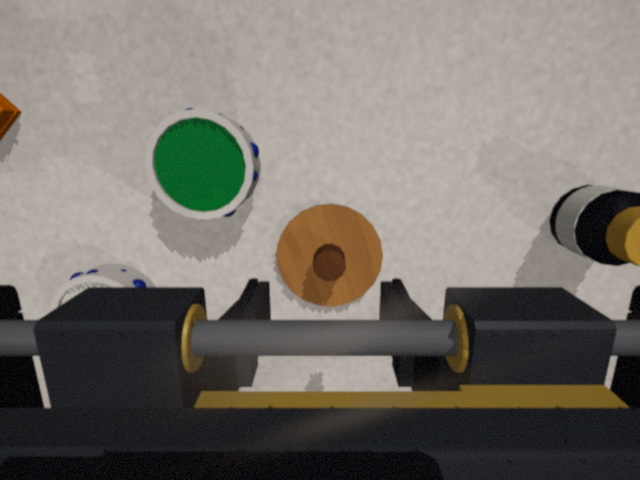

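The lid is at (330,255), with its knob at (330,262) between the fingers. I'll descend to the knob.

Call:
apply_moves(
  moves=[
    [[-0.002, 0.002, 0.025], 0],
    [[0, 0, 0.022], 0],
    [[0, 0, 0.012], 0],
    [[0, 0, 0.005], 0],
    [[0, 0, 0], 0],
  ],
)

```text
time_s: 34.37
tcp_pos: [0.5719, 0.0134, 0.0106]
ee_rot: [[0.853, 0.521, 0.011], [0.521, -0.853, 0.025], [0.023, -0.016, -1.0]]
wrist_force: [-0.5, -0.1, 0.8]
gripper_width: 0.575
gripper_force: 0.0
```

Call:
apply_moves(
  moves=[
    [[0, 0, 0], 0],
    [[0, 0, 0], 0],
    [[0, 0, 0.001], 0],
    [[0, 0, 0], 0],
    [[0, 0, 0], 0],
  ],
)

```text
time_s: 34.78
tcp_pos: [0.573, 0.0126, 0.0112]
ee_rot: [[0.854, 0.52, 0.015], [0.519, -0.854, 0.026], [0.026, -0.015, -1.0]]
wrist_force: [-0.5, -0.3, -0.6]
gripper_width: 0.576
gripper_force: 0.0
```

Call:
apply_moves(
  moves=[
    [[0, 0, 0.002], 0],
    [[0, 0, 0], 0],
    [[0, 0, 0], 0],
    [[0, 0, 0], 0],
    [[0, 0, 0], 0],
  ],
  hand=0.012,
)

```text
time_s: 35.2
tcp_pos: [0.5727, 0.0126, 0.0086]
ee_rot: [[0.854, 0.52, 0.014], [0.519, -0.854, 0.026], [0.025, -0.015, -1.0]]
wrist_force: [-0.1, -0.7, -0.2]
gripper_width: 0.28
gripper_force: 0.0
```

Call:
apply_moves(
  moves=[
    [[0, 0, 0], 0],
    [[0, 0, 0], 0],
    [[0, 0, 0], 0],
    [[0, 0, 0], 0],
    [[0, 0, 0], 0],
  ],
)

```text
time_s: 35.62
tcp_pos: [0.5727, 0.0126, 0.0086]
ee_rot: [[0.854, 0.52, 0.014], [0.52, -0.854, 0.026], [0.025, -0.015, -1.0]]
wrist_force: [-0.8, 0.1, 0.3]
gripper_width: 0.215
gripper_force: 30.0
```

```bash
python3 -c "
from h import *
st()
plan([(.572,.012,.08,None),(.5168,.271,.08,None)])"
```

```text
[ 16.8   30.45 -20.87  -1.94 -37.53 106.06] [0.5727 0.0126 0.0086] [[0.8541, 0.52, 0.0136], [0.5196, -0.854, 0.0257], [0.025, -0.0148, -0.9996]] 35.62
now [0.5727 0.0126 0.0086] phi -58.7 R33 -0.9996 w 0.21514012054935286 f 29.989491999149323 t 35.6167
[[[-0.0,0.0,-0.036],0.0],
[[-0.001,0.0,-0.035],0.0],'--',[[0.013,-0.036,-0.0],0.0],
[[0.012,-0.036,-0.0],0.0],
[[0.013,-0.036,-0.0],0.0],
[[0.012,-0.035,-0.0],0.0],
[[0.013,-0.036,-0.0],0.0],
[[0.012,-0.035,-0.0],0.0],
[[0.013,-0.036,-0.0],0.0],'--']
```

Call:
apply_moves(
  moves=[
    [[0, 0, -0.036], 0],
    [[-0.001, 0, -0.035], 0],
    [[0.013, -0.036, 0], 0],
    [[0.012, -0.036, 0], 0],
    [[0.013, -0.036, 0], 0],
  ],
)

```text
time_s: 36.03
tcp_pos: [0.5469, 0.123, 0.083]
ee_rot: [[0.855, 0.518, 0.015], [0.517, -0.855, 0.027], [0.026, -0.015, -1.0]]
wrist_force: [0.8, -0.1, 0.2]
gripper_width: 0.22
gripper_force: 30.0
```

Call:
apply_moves(
  moves=[
    [[0.012, -0.035, 0], 0],
    [[0.013, -0.036, 0], 0],
    [[0.012, -0.035, 0], 0],
    [[0.013, -0.036, 0], 0],
    [[0, 0, 0], 0],
  ],
)

```text
time_s: 36.45
tcp_pos: [0.5157, 0.2756, 0.086]
ee_rot: [[0.851, 0.526, 0.016], [0.525, -0.851, 0.028], [0.029, -0.015, -0.999]]
wrist_force: [0.6, -0.5, -0.7]
gripper_width: 0.215
gripper_force: 30.0
```

Call:
apply_moves(
  moves=[
    [[0, 0, 0.015], 0],
    [[0, 0, 0.01], 0],
    [[0, 0, 0], 0],
    [[0, 0, 0], 0],
    [[0, 0, 0], 0],
  ],
)

```text
time_s: 36.87
tcp_pos: [0.5167, 0.2697, 0.0606]
ee_rot: [[0.854, 0.519, 0.014], [0.519, -0.854, 0.025], [0.025, -0.015, -1.0]]
wrist_force: [0.0, 0.3, -0.3]
gripper_width: 0.217
gripper_force: 30.0
```

```bash
python3 -c "
from h import *
a=imaging.capture('scene');b=imaging.capture('side')
st();p=r.sense()['tcp_pos']
for c in(a,b):print(np.round(fit([c],'lid',np.array([.5168,.271]),z=p[2]-.0086),4))
f=np.hstack([cv2.resize(a['frame'][190:290,400:530],None,fx=3,fy=3),cv2.resize(b['frame'][260:360,130:260],None,fx=3,fy=3)]);cv2.imwrite('pics/c6.png',f)
plan([(.5168,.271,.04,None)])"
```

```text
[ 43.19  26.73 -17.87  -0.77 -43.76  78.64] [0.5169 0.27   0.0611] [[0.8544, 0.5193, 0.0145], [0.5189, -0.8544, 0.0263], [0.0261, -0.015, -0.9995]] 36.97
[ 0.4739  0.517   0.2706 -2.8205  1.    ]
[0.4737 0.5145 0.2706 4.379  1.    ]
now [0.5168 0.2701 0.0611] phi -58.7 R33 -0.9995 w 0.22021634324726622 f 29.98601585626602 t 37.0667
[[[0.0,-0.001,0.021],0.0],'--']
```

View pics/c6.png

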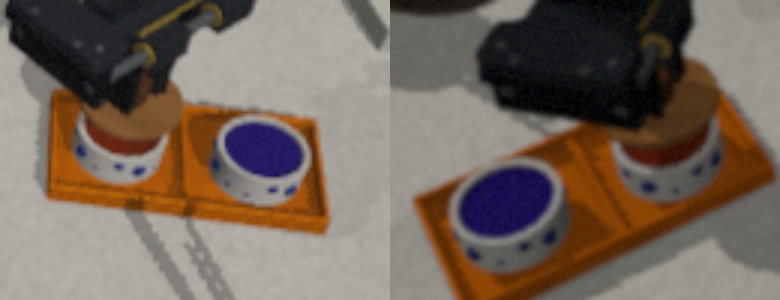

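The lid hangs level above the red-brown dish (crops 135,105 and 660,100). I'll lower it.

Call:
apply_moves(
  moves=[
    [[0, 0, 0.012], 0],
    [[0, 0, 0.008], 0],
    [[0, 0, 0], 0],
    [[0, 0, 0], 0],
    [[0, 0, 0], 0],
  ],
)

```text
time_s: 37.48
tcp_pos: [0.5169, 0.2708, 0.0408]
ee_rot: [[0.854, 0.52, 0.014], [0.52, -0.854, 0.026], [0.025, -0.015, -1.0]]
wrist_force: [0.4, -0.1, 0.1]
gripper_width: 0.219
gripper_force: 30.0
```

Call:
apply_moves(
  moves=[
    [[0, 0, 0.002], 0],
    [[0, 0, 0], 0],
    [[0, 0, 0], 0],
  ],
)

```text
time_s: 37.73
tcp_pos: [0.5167, 0.2708, 0.0387]
ee_rot: [[0.854, 0.52, 0.014], [0.52, -0.854, 0.026], [0.025, -0.015, -1.0]]
wrist_force: [0.1, -0.3, -1.0]
gripper_width: 0.217
gripper_force: 30.0
```

Call:
apply_moves(
  moves=[
    [[0, 0, 0.001], 0],
    [[0, 0, 0], 0],
    [[0, 0, 0], 0],
  ],
)

```text
time_s: 37.98
tcp_pos: [0.5167, 0.2707, 0.0375]
ee_rot: [[0.854, 0.52, 0.014], [0.519, -0.854, 0.026], [0.025, -0.015, -1.0]]
wrist_force: [-0.3, -0.6, 0.3]
gripper_width: 0.213
gripper_force: 30.0
```

Call:
apply_moves(
  moves=[
    [[0, 0, 0.001], 0],
    [[0, 0, 0], 0],
    [[0, 0, 0], 0],
  ],
)

```text
time_s: 38.23
tcp_pos: [0.5169, 0.2709, 0.0366]
ee_rot: [[0.854, 0.52, 0.014], [0.52, -0.854, 0.026], [0.025, -0.015, -1.0]]
wrist_force: [0.9, -0.4, -0.0]
gripper_width: 0.218
gripper_force: 30.0
```

Call:
apply_moves(
  moves=[
    [[0, 0, 0], 0],
    [[0, 0, 0], 0],
    [[0, 0, 0], 0],
    [[0, 0, 0], 0],
    [[0, 0, 0], 0],
  ],
  hand=0.05,
)

```text
time_s: 38.65
tcp_pos: [0.5167, 0.2707, 0.0364]
ee_rot: [[0.854, 0.52, 0.013], [0.519, -0.854, 0.026], [0.025, -0.015, -1.0]]
wrist_force: [0.7, 0.1, -0.0]
gripper_width: 0.505
gripper_force: 0.0
```

Call:
apply_moves(
  moves=[
    [[0, 0, -0.01], 0],
    [[0, 0, -0.03], 0],
    [[0, 0, -0.035], 0],
    [[0, 0, -0.035], 0],
    [[-0.04, 0, 0], 0],
  ],
)

```text
time_s: 39.07
tcp_pos: [0.4906, 0.2539, 0.155]
ee_rot: [[0.852, 0.523, 0.034], [0.521, -0.852, 0.038], [0.049, -0.015, -0.999]]
wrist_force: [0.8, 1.6, 1.8]
gripper_width: 0.572
gripper_force: 0.0
```

Call:
apply_moves(
  moves=[
    [[-0.04, 0, 0], 0],
    [[-0.04, 0, 0], 0],
    [[0, 0, 0], 0],
    [[0, 0, 0], 0],
  ],
)

```text
time_s: 39.4
tcp_pos: [0.4111, 0.2042, 0.1444]
ee_rot: [[0.854, 0.52, 0.014], [0.52, -0.854, 0.026], [0.026, -0.015, -1.0]]
wrist_force: [0.9, 1.4, 0.6]
gripper_width: 0.577
gripper_force: 0.0
```

```bash
python3 -c "
from h import *
a=imaging.capture('scene');b=imaging.capture('side')
st()
for n,p,z in(('lid',(.517,.271),.028),('indigo_dish',(.541,.36),.004),('yellow_dish',(.477,-.303),.004),('green_dish',(.585,.106),0),('white_dish',(.468,.117),0),('ink_bottle',(.674,-.107),0)):
  for c in(a,b):print(n,np.round(fit([c],n,np.array(p),z=z),4))
f=np.hstack([cv2.resize(a['frame'][190:290,400:530],None,fx=3,fy=3),cv2.resize(b['frame'][260:360,130:260],None,fx=3,fy=3)]);cv2.imwrite('pics/c7.png',f)"
```

```text
[ 46.44   9.97 -28.9   -0.55 -49.34  75.27] [0.4138 0.2065 0.1448] [[0.8538, 0.5204, 0.0162], [0.5199, -0.8538, 0.0277], [0.0283, -0.0152, -0.9995]] 39.5
lid [0.    0.517 0.271 0.    0.   ]
lid [0.0663 0.5159 0.2716 5.5463 1.    ]
indigo_dish [ 0.0307  0.5413  0.3605 10.653   1.    ]
indigo_dish [0.0399 0.5423 0.3589 3.7042 1.    ]
yellow_dish [ 0.0646  0.4767 -0.3019  6.7866  1.    ]
yellow_dish [ 0.0683  0.4782 -0.3025  6.3108  1.    ]
green_dish [0.0497 0.5857 0.1055 4.4413 1.    ]
green_dish [0.    0.585 0.106 0.    0.   ]
white_dish [0.0507 0.4684 0.1167 1.8564 1.    ]
white_dish [ 0.0665  0.4681  0.1145 12.0162  1.    ]
ink_bottle [ 0.0845  0.674  -0.1083  3.5006  1.    ]
ink_bottle [ 0.     0.674 -0.107  0.     0.   ]
```

View pics/c7.png

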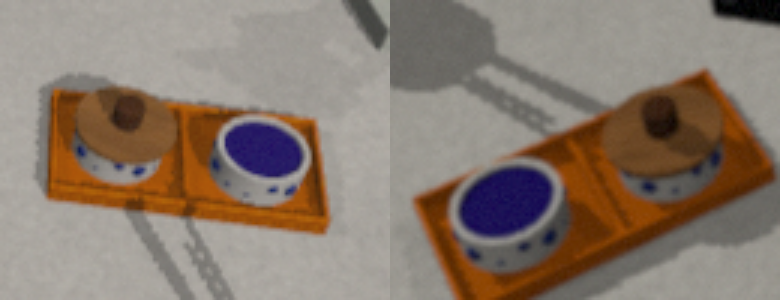

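The lid sits level and centred on the red-brown dish (crop 127,122), the indigo dish is flat (262,150), and the other items haven't moved. I'll hand in the job.

```bash
python3 -c "
from h import *
print(r.finish_job())"
```

```text
the job is handed in; nothing more can be done
None
```

Both kits are made up and the job is handed in: the final pictures show everything in its compartment, the lid centred on the red-brown dish, and the green dish, white dish and ink bottle where they started; no verdict came back.

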